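# Posting spent battery packs into the shop's return box

### The arm

A 7-joint arm with a two-finger parallel gripper is mounted at the origin on the work surface. World frame = base frame: x ahead of the robot, y to its left, z up, the work surface at z = 0. Lengths are in m, angles in rad, forces in N, time in s.
With the tool pointing down it reaches from about 0.35 to 0.9 m from the base axis. Payload 7.2 kg.
Tool frame: the origin (TCP) lies between the finger pads; the fingertips stand 19 mm ahead of it and the grasp point (between the pads) is the TCP (bot.tips_ahead is the x of the fingertips in the tool frame, in m); x points along the fingers, y is the direction in which the jaws open and shut, and the axes are right-handed (so a half turn about x gives the same grasp; the last joint's range is limited). The gripper opens to 88 mm and grips with 3 to 60 N. Pads are 20 mm wide; open, the fingers measure 115 mm over their backs; the gripper's body (75 mm by 178 mm) begins 61 mm behind the grasp point.
Start: joints at [-1.235, 0.411, -0.013, 1.596, 0.006, 1.134, -0.082], TCP at [0.246, 0.575, 0.242] pointing down, gripper open.
Joint ranges: [-2.95, 2.95], [-0.29, 1.99], [-1.47, 1.44], [0.14, 2.54], [-1.03, 4.17], [0.13, 1.85], [-2.86, 2.86]. Speed limits (rad/s): [2.39, 2.39, 3.01, 3.01, 3.14, 3.14, 3.14].

### API

Orientations are given as a unit quaternion [w, x, y, z].
In Python, from station import bot gives the robot as it stands.
- The arm moves only by the tool jog_arm, never from a script. Its arguments are lists of equal length, an entry for each row: "linear": the shift along the tool's x, y, z in mm, a list of three; "roll": the turn about the tool's x in rad. In form: {"linear": [[dx, dy, dz], ...], "roll": [roll, ...]}. A call has 1 to 12 rows; each row shifts and turns the commanded pose from where the row before left it, along the tool's axes as they then stand; what a row does not reach is not made up. A row lasts 1/12 s, in which the tool goes at most 41.7 mm and 7.16 degrees, less where a joint would pass 70% of its speed; a pose out of reach is approached as far as the arm can. A call is refused whole if a number of a shift passes 41.7 or a number of a turn 0.125, either way. A call with a gripper value outside its range is refused whole. "hand" is the gripper command: -1 is fully open, 1 is shut, values between are in proportion, set as the call begins (left out, the last holds). The fingers move at their own pace and stop on an object; "force" is the grip in N (left out, the last holds). Time passes only in rows, so rows that do not move let the fingers close. It gives the time, the measured TCP pose, the force and the opening at its end, in the units of the state.
- bot.observe(): the state, without advancing time (a new reading comes with each control period).
- bot.capture(name): name is "side" or "top"; returns a dict with "image" (384x512x3 uint8, blue, green, red), "camera_matrix" (3x3 intrinsics, pixels), "R" (3x3) and "t" (3): a world point X has camera coordinates R X + t. Camera axes: x right, y down, z forward; pixel columns grow to the right and rows downward; lengths in m; the calibration is good to about 2 mm. A picture is of the moment at which its call begins. There is no depth.
- bot.job_done(): hands the job in, once; it reports no verdict.
The state is a dict: "clock": time; "joint_pos": joint angles; "joint_velocities": joint speeds; "joint_efforts": joint torques, N m; "ee_pos": TCP position; "eef_rot": TCP orientation; "ft_force": force on the tool from outside, world axes, zero at the start; "ft_torque": the same for the moment, N m; "gripper_width": finger opening in m.
Only numpy, scipy, OpenCV 4.12 (cv2) and the standard library are available. Lean on these libraries where they do the work, as an engineer would, in place of code of your own. Each camera call takes 0.05 s, during which the arm holds its last target.

### The job

Put every spent battery pack standing loose on the counter into the battery return box: turn the latch aside, lift the hatch until it stands about upright, let go of it completely and see that it stays up by itself, then pass the packs one at a time through the port, each well inside before you let go of it, with nothing touching the bare steel rim (the contacts could short). When all are in, shut the hatch fully and turn the latch back across it; leave the charger with the pack on it, the spray can and the screw tub where they are.

Things in the scene. Friction and masses are not known exactly. Their poses are not given: they have to be found in the camera images.
- return_box: Grey steel return box, fixed, 440 deep (x) x 300 wide (y) x 235 high. Origin: centre of its underside; x away from the port side, z up. Front wall: upright to 115 high, then (with the port) sloping back 35 degrees from level up to the flat clear top. Inside, a slippery white chute, 75 high below the port's centre, falls 18 degrees to the back: a pack let go on it slides to the back, making room
- port: Bare steel rim of the port, a frame round an opening 110 (x) by 120 (y). Bars 10 wide, from 8 outside to 6 inside the wall surface. Origin: centre of the opening in the outer wall surface, 175 above the counter. x points up the slope, y across, z square out of the wall (up and towards the robot, 35 degrees from vertical). Must not be touched
- hatch (a joint): Angle of the hatch, rad: 0 shut over the port, grows as it is lifted; upright at 2.18; stop at 2.3. Yellow steel plate 134 x 150 x 6, 0.5 kg, hinged along the upper edge of the rim. Damped friction hinge: let go above about 1.6 it stays, let go below about 1.4 it sinks shut by itself. Lifting by the handle takes about 5 N
- hatch_handle (a point): Middle of the hatch's handle: a round bar 10 thick, 70 long, along the port's y, its centre 35 off the outer face of the plate, 126 from the hinge line and 14 in from the plate's free edge. With the hatch upright the bar is on the far side of the plate. The point's z points square off the outer face, x from the free edge towards the hinge
- hatch_hinge (a point): Middle of the hatch's hinge line, which runs along the port's y; it lies 67 up the slope from the port's centre and 12 off the wall. The point turns with the hatch
- latch (a joint): Angle of the turn latch, rad: 0 lying across the edge of the hatch (blocks it), grows as it is turned aside until it points down the slope; stop at 1.6. Friction holds it; about 2 N at the post turns it. Its axis is square to the sloping wall, 5 down the slope from the port's centre and 115 to its -y side
- latch_post (a point): Middle of the latch's black grip post, 16 thick and 36 high, square to the sloping wall, 52 from the latch's axis; this point is 46 off the wall. At latch 0 the post is on the +y side of the axis (over the hatch), at 1.57 on the -x (down-slope) side, in the port's axes
- pack1: Spent battery pack (maybe absent) standing on the counter, 0.22 kg, bottom-heavy, 86 high: black heel 66 (x) x 52 (y) x 26 high, on it a grey stem 42 (x) x 34 (y) up to the top, its axis 6 to the -x side of the heel's centre. Origin: centre of the heel's underside, z up the stem. Brass contacts on the stem's y faces
- pack2: another pack like pack1 (maybe absent)
- pack3: another pack like pack1 (maybe absent)
- pack4: another pack like pack1 (maybe absent)
- charger: Black battery charger on the counter, 130 x 85, 84 high with a good pack plugged upside down on it. Origin: centre of its underside. Leave alone
- spray_can: Spray can, 52 across, 180 high, on the counter. Origin: centre of its underside. Leave alone
- screw_tub: Lidded tub of screws, 116 across, 85 high, on the counter. Origin: centre of its underside. Leave alone
There are look-alikes about, which are no part of the job. Leave any orange or turquoise look-alike of the pack4 alone.

How it is judged:
By the outcome, as a careful person would: the job done as asked, in the order asked, and still so for the second after the job is handed in, with the robot touching nothing.
Of pack1, pack2, pack3, pack4 only 2 to 4 are there at a start; the rules pass over those that are not, and their reading is None.
At some moment in a run one of pack1, pack2, pack3, pack4 may be knocked a few centimetres aside while the robot is not near it.
It also fails if it takes over 210 s, if anything falls off the work surface, if the arm or the gripper's body presses on something with over 40 N, if the wrist force passes 120 N, or if a joint passes its speed limit or range.

## Working session

There is one attempt and no reset: what is moved stays moved. The work goes in short steps, Python scripts to look and compute and a tool call to move; the robot and the scene stay as the last step left them, time stands still between calls to the robot, and variables do not carry over. Pictures are saved under pics/ and viewed, and the job is handed in when it is done.

Besides the shell and the picture viewer there is one more tool, called as name(argument=value, ...) on one line, values as JSON. jog_arm: Moves the arm, as the interface text tells. Its arguments: {"type":"object","properties":{"linear":{"type":"array","items":{"type":"array","items":{"type":"number"}}},"roll":{"type":"array","items":{"type":"number"}},"hand":{"type":"number"},"force":{"type":"number"}},"required":["linear","roll"]}

```bash
ls; mkdir -p pics
python3 - <<'E'
from station import bot
import cv2
print(bot.observe()); print(bot.tips_ahead)
for n in("side","top"):
    c=bot.capture(n); cv2.imwrite(f"pics/{n}0.png",c["image"]); print(n,c["camera_matrix"].tolist(),c["R"].tolist(),c["t"].tolist())
E
```

```text
pics
{'clock': 0.0, 'joint_pos': array([-1.23521854,  0.41187827, -0.01270394,  1.59701699,  0.00559499,
        1.13426622, -0.08220776]), 'joint_velocities': array([ 0.00173474, -0.00096825,  0.00124901,  0.00093965,  0.00137553,
        0.00055157, -0.0010846 ]), 'joint_efforts': array([-6.07259335e-04, -5.87957239e+01,  6.41382448e-01, -2.91075271e+01,
       -5.38099534e-02,  1.82893005e-02,  1.57001273e-04]), 'ee_pos': array([0.24541996, 0.57430707, 0.24083363]), 'eef_rot': array([ 0.69267406,  0.14124929,  0.69281683, -0.14232405]), 'ft_force': array([ 0.36164939,  0.01572814, -0.03028937]), 'ft_torque': array([ 0.02003195, -0.00776666, -0.01858353]), 'gripper_width': 0.08797659880875215}
0.019
side [[354.3623617198641, 0.0, 254.10080832237068], [0.0, 354.3623617198641, 189.59405890512087], [0.0, 0.0, 1.0]] [[0.9986250503281011, -0.05102779689054837, 0.012007197911837506], [-0.030675565571248495, -0.7545713581160911, -0.6555006294335053], [0.042509040615863435, 0.6542310214712648, -0.7550991670042976]] [-0.5234440995734692, 0.053982615511577146, 1.0650974445395232]
top [[420.40879576754674, 0.0, 256.46601805211867], [0.0, 420.40879576754674, 192.35490051606885], [0.0, 0.0, 1.0]] [[0.016306316070056965, -0.9998484629507509, 0.006095505823483154], [-0.9815926760018115, -0.017168207868685448, -0.190213225245198], [0.19028904980535852, -0.0028816269013043063, -0.9817238785679889]] [-0.0707030809827921, 0.5425315994979719, 1.3951356564117765]
```

View pics/side0.png

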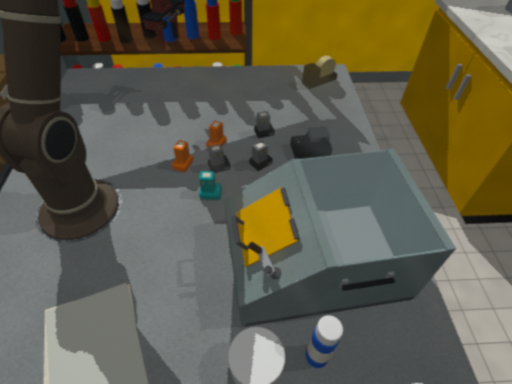

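View pics/top0.png

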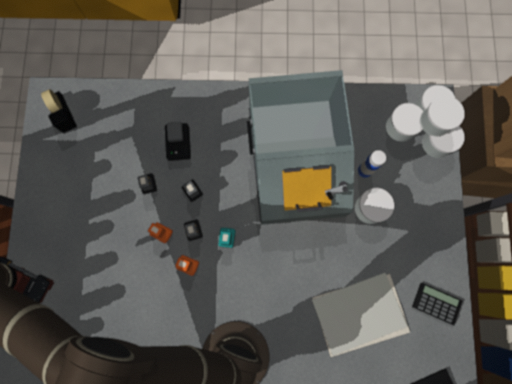

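```bash
cat > h.py <<'E'
import numpy as np, cv2
from scipy.spatial.transform import Rotation as Rn
from scipy.optimize import least_squares
CAM={}
def cap(bot,n,fn=None):
    c=bot.capture(n)
    if fn: cv2.imwrite("pics/"+fn+".png",c["image"])
    return c
def crop(c,fn,x0,y0,x1,y1,s):
    im=c["image"][y0:y1,x0:x1]; im=cv2.resize(im,None,fx=s,fy=s,interpolation=cv2.INTER_CUBIC)
    for i in range(x0,x1):
        if i%20==0: cv2.putText(im,str(i),((i-x0)*s,8),0,.35,(0,255,255),1); cv2.line(im,((i-x0)*s,10),((i-x0)*s,16),(0,255,255),1)
    for j in range(y0,y1):
        if j%20==0: cv2.putText(im,str(j),(0,(j-y0)*s+4),0,.35,(0,255,255),1); cv2.line(im,(24,(j-y0)*s),(30,(j-y0)*s),(0,255,255),1)
    cv2.imwrite("pics/"+fn+".png",im)
def proj(c,X):
    X=np.atleast_2d(X); p=X@np.array(c["R"]).T+c["t"]; p=p@np.array(c["camera_matrix"]).T
    return p[:,:2]/p[:,2:]
def ray(c,u,v,z):
    R=np.array(c["R"]); o=-R.T@c["t"]; d=R.T@np.linalg.inv(c["camera_matrix"])@[u,v,1]
    return o+d*(z-o[2])/d[2]
def q2R(q): return Rn.from_quat([q[1],q[2],q[3],q[0]]).as_matrix()
E
python3 - <<'E'
from station import bot
from h import *
t=cap(bot,"top"); s=cap(bot,"side")
crop(t,"t1",125,120,265,280,5); crop(s,"s1",160,100,340,205,4)
crop(t,"t2",240,60,410,230,4); crop(s,"s2",215,140,415,300,4)
E
```

```text
(no output)
```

View pics/t1.png

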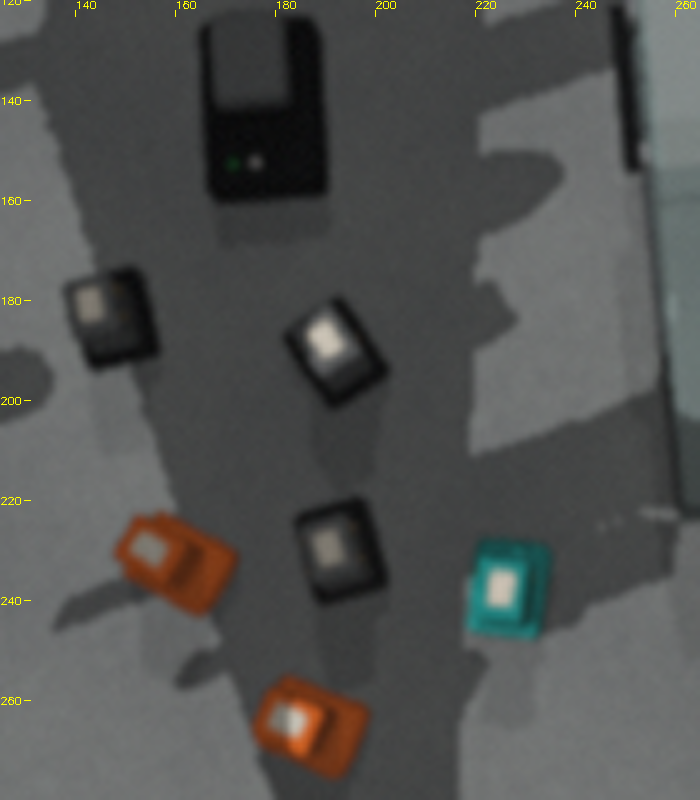

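View pics/s1.png

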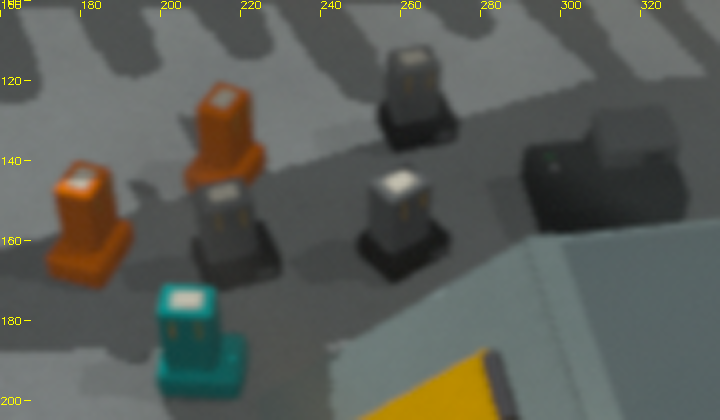

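View pics/t2.png

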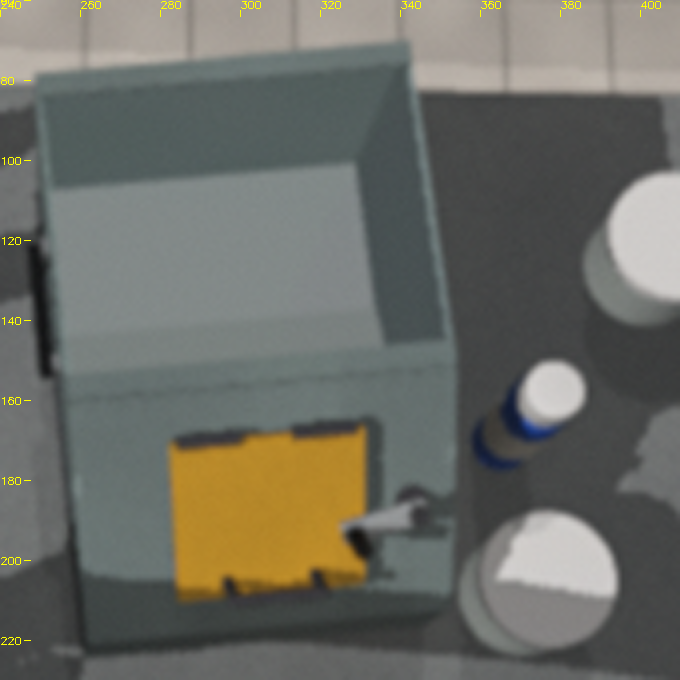

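View pics/s2.png

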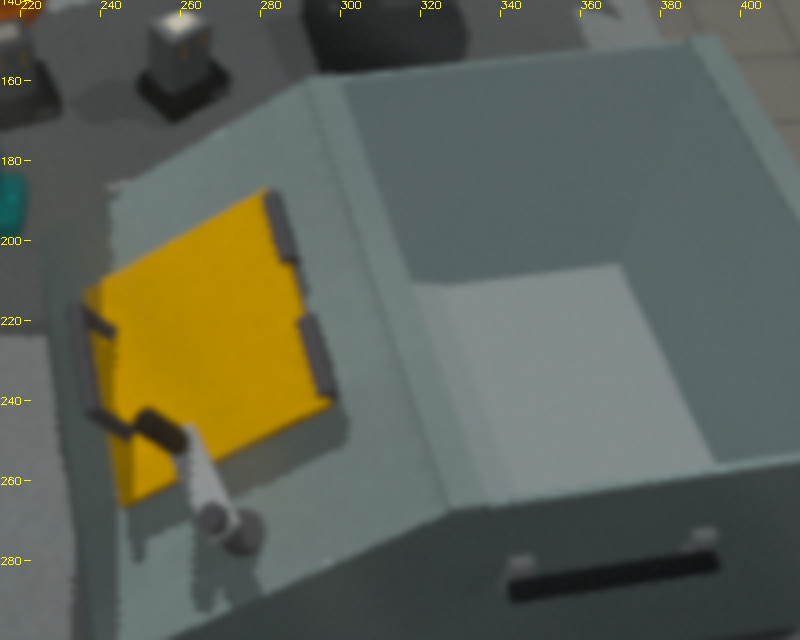

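```bash
cat > fit.py <<'E'
from station import bot
from h import *
t=cap(bot,"top"); s=cap(bot,"side")
a=np.radians(35)
P=np.array([-.22+.06/np.tan(a),0,.175])
RP=np.array([[np.cos(a),0,np.sin(a)],[0,1,0],[-np.sin(a),0,np.cos(a)]]).T
# port x=(cos,0,sin), z=(-sin,0,cos)
RP=np.column_stack([[np.cos(a),0,np.sin(a)],[0,1,0],[-np.sin(a),0,np.cos(a)]])
def port(p): return P+RP@np.array(p)
zt=.015
obs=[("s",(281.5,187),port([.061,.075,zt])),("s",(298.5,241),port([.061,-.075,zt])),("s",(246,266),port([-.073,-.075,zt])),("s",(236.5,212),port([-.073,.075,zt])),
("t",(282.5,170),port([.061,.075,zt])),("t",(331.5,167),port([.061,-.075,zt])),("t",(331.5,205.5),port([-.073,-.075,zt])),("t",(284.5,210),port([-.073,.075,zt])),
("s",(292.5,158.7),[-.22+.12/np.tan(a),.15,.235]),("s",(327.5,267.5),[-.22+.12/np.tan(a),-.15,.235]),
("t",(261,223),[-.22,.15,.0]),("t",(249.5,78),[.22,.15,.235]),("t",(342,70.5),[.22,-.15,.235])]
def res(p):
    c,sn=np.cos(p[2]),np.sin(p[2]); R=np.array([[c,-sn,0],[sn,c,0],[0,0,1]])
    return np.concatenate([proj(t if k=="t" else s,R@np.array(X)+[p[0],p[1],0])[0]-uv for k,uv,X in obs])
r=least_squares(res,[.7,-.15,0],loss="soft_l1")
print(r.x); print(res(r.x).reshape(-1,2).round(1))
E
python3 fit.py
```

```text
[ 0.67945553 -0.20291039  0.10900714]
[[ 0.1  0.5]
 [-1.8  0.2]
 [-1.4  0.7]
 [-0.5  0.9]
 [-0.4  0.9]
 [-0.8 -0.4]
 [-0.8  0.2]
 [-0.4 -0. ]
 [ 0.6  0.8]
 [ 1.6 -0.1]
 [-0.5 -0.1]
 [-0.9 -1.5]
 [ 0.4 -1.9]]
```

```bash
cat > packs.py <<'E'
from station import bot
from h import *
t=cap(bot,"top"); s=cap(bot,"side")
st=lambda p:(p[0]/5+125,p[1]/5+120); ss=lambda p:(p[0]/4+160,p[1]/4+100)
# heel corners order: (-x,+y),(-x,-y),(+x,-y),(+x,+y) ; top image: left=+y, down=-x
D={"A":([(65,283),(138,265),(160,355),(97,370)],(90,303),(412,57)),
"B":([(283,333),(340,297),(388,370),(335,408)],(327,340),(400,181)),
"C":([(293,518),(362,497),(387,580),(318,604)],(328,548),(222,190))}
from math import *
for k,(hc,tc,sc) in D.items():
    best=None
    for perm in range(4):
        H=[(-.033,.026),(-.033,-.026),(.033,-.026),(.033,.026)]
        H=H[perm:]+H[:perm]
        for y0 in (0,1.5,3,4.5):
            def res(p):
                c,sn=cos(p[2]),sin(p[2]); R=np.array([[c,-sn,0],[sn,c,0],[0,0,1]]); T=np.array([p[0],p[1],0])
                o=[]
                for h,q in zip(H,hc): o+=list(proj(t,R@[h[0],h[1],.018]+T)[0]-st(q))
                o+=list(proj(t,R@[-.006,0,.086]+T)[0]-st(tc)); o+=list(proj(s,R@[-.006,0,.086]+T)[0]-ss(sc))
                return np.array(o)
            r=least_squares(res,[.5,.1,y0])
            if best is None or r.cost<best.cost: best=r
    p=best.x; res_=best.fun.reshape(-1,2)
    print(k,p.round(4),degrees(p[2])%360,best.cost); print(best.fun.reshape(-1,2).round(1).tolist())
E
python3 packs.py
python3 - <<'E'
from station import bot
from h import *
t=cap(bot,"top"); s=cap(bot,"side")
print(q2R(bot.observe()["eef_rot"]).round(3))
crop(t,"t3",0,230,160,384,5); crop(s,"s3",0,0,130,240,3)
print(proj(s,[bot.observe()["ee_pos"]]),proj(t,[bot.observe()["ee_pos"]]))
E
```

```text
A [0.5756 0.3227 0.3897] 22.32861590609403 417.88162836181965
[[13.9, -4.2], [-14.7, 4.6], [-13.2, 3.6], [13.5, -4.6], [0.4, 0.2], [-0.1, 0.2]]
B [0.5538 0.1647 6.9201] 36.4903275588955 395.57477049444566
[[11.6, -7.9], [-12.0, 7.6], [-11.2, 8.0], [11.7, -8.1], [-0.0, -0.3], [-0.4, 0.1]]
C [0.4143 0.156  6.5232] 13.752139459122532 440.5622992485362
[[14.9, -4.7], [-13.6, 2.8], [-15.0, 4.8], [13.6, -3.3], [-0.2, -0.1], [-0.2, 0.4]]
[[-0.     0.393  0.92 ]
 [-0.     0.92  -0.393]
 [-1.    -0.     0.   ]]
[[169.04200119  37.2515208 ]] [[ 32.86280504 278.19830062]]
```

View pics/t3.png

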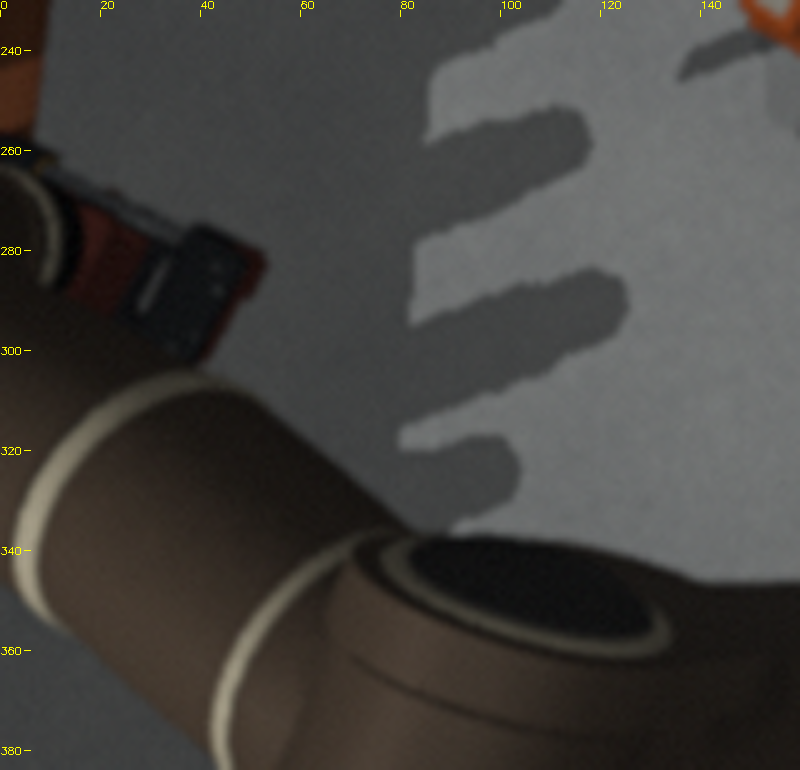

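```bash
sed -i 's/H=\[(-.033,.026),(-.033,-.026),(.033,-.026),(.033,.026)\]/H=[(-.033,-.026),(-.033,.026),(.033,.026),(.033,-.026)]/; s/for perm in range(4)/for perm in (0,)/' packs.py; python3 packs.py
cat > ov.py <<'E'
from station import bot
from h import *
E
python3 fit.py | head -1
```

```text
A [0.5716 0.3216 3.4638] 198.4596068087416 7.108371461374089
[[0.6, 1.4], [0.2, 0.8], [0.6, 0.2], [-1.1, 1.5], [-0.3, -1.9], [1.9, -0.4]]
B [0.5502 0.1627 3.7668] 215.8224291610824 8.32872687065905
[[-0.1, 1.3], [0.9, 0.3], [1.6, 0.7], [-0.2, 1.4], [-1.4, -2.0], [1.4, -1.0]]
C [0.4099 0.155  3.4759] 199.15367711968017 9.127571619151707
[[-0.3, 0.8], [0.3, 0.3], [0.8, 1.8], [0.1, 1.7], [-0.8, -2.3], [2.1, -0.1]]
[ 0.67945553 -0.20291039  0.10900714]
```

View pics/s3.png

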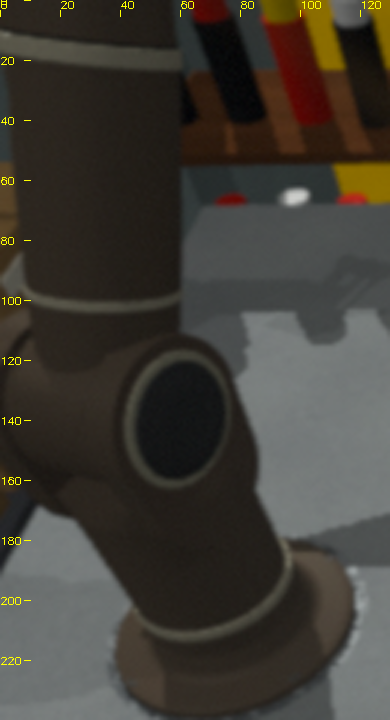

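```bash
cat > ov.py <<'E'
import sys
from station import bot
from h import *
def packpts(x,y,yaw):
    c,sn=np.cos(yaw),np.sin(yaw); R=np.array([[c,-sn,0],[sn,c,0],[0,0,1]])
    def bx(cx,hx,hy,z0,z1): return np.array([[cx+a*hx,b*hy,z] for z in(z0,z1) for a,b in((-1,-1),(-1,1),(1,1),(1,-1))])@R.T+[x,y,0]
    return bx(0,.033,.026,0,.026),bx(-.006,.021,.017,.026,.086)
def draw(c,im,pts,x0,y0,s):
    p=((proj(c,pts)-[x0,y0]+.5)*s).astype(int)
    for i in range(4):
        for a,b in((i,(i+1)%4),(4+i,4+(i+1)%4),(i,i+4)): cv2.line(im,tuple(map(int,p[a])),tuple(map(int,p[b])),(0,255,0),1)
def overlay(c,packs,fn,x0,y0,x1,y1,s):
    im=cv2.resize(c["image"][y0:y1,x0:x1],None,fx=s,fy=s,interpolation=cv2.INTER_CUBIC)
    for p in packs:
        for b in packpts(*p): draw(c,im,b,x0,y0,s)
    cv2.imwrite("pics/"+fn+".png",im)
E
python3 - <<'E'
from ov import *
t=cap(bot,"top"); s=cap(bot,"side")
P=[(.5716,.3216,3.4638),(.5502,.1627,3.7668),(.4099,.155,3.4759)]
overlay(t,P,"o1",125,160,225,260,6); overlay(s,P,"o2",190,100,290,180,7)
E
```

```text
(no output)
```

View pics/o1.png

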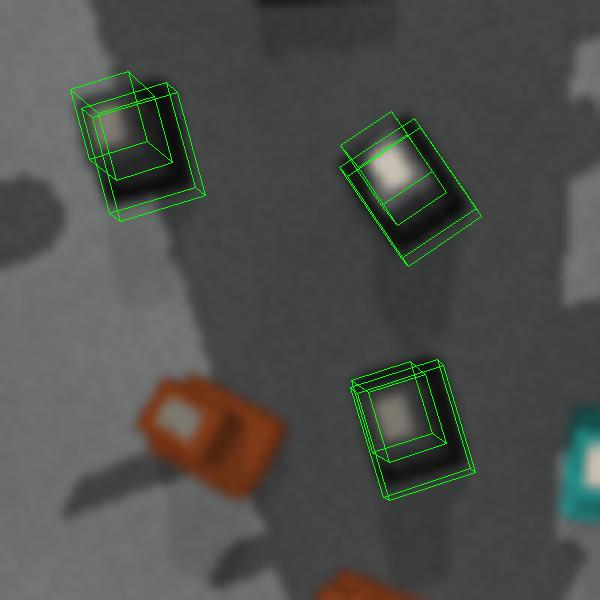

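View pics/o2.png

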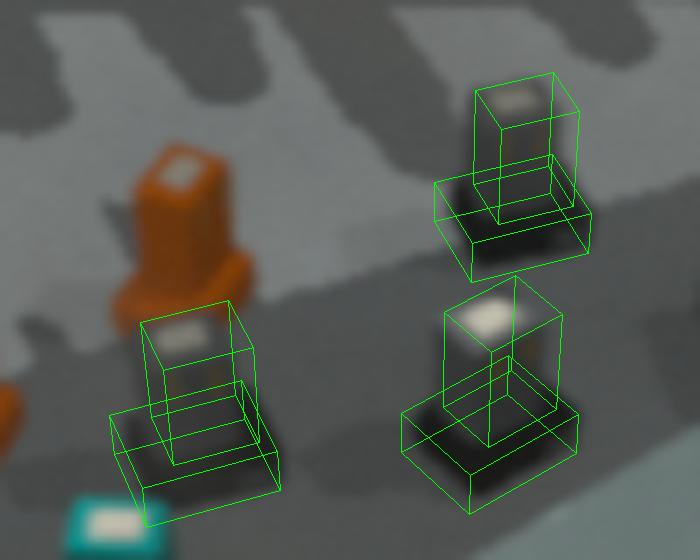

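```bash
sed -i 's/^def overlay.*$/&\n    c=dict(c); c["image"]=(255*(c["image"]\/255.)**0.5).astype(np.uint8)/' ov.py
python3 - <<'E'
from ov import *
t=cap(bot,"top"); s=cap(bot,"side")
P=[]
overlay(t,P,"o1",130,165,210,245,9); overlay(s,P,"o2",195,105,285,180,8)
E
```

```text
(no output)
```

View pics/o1.png

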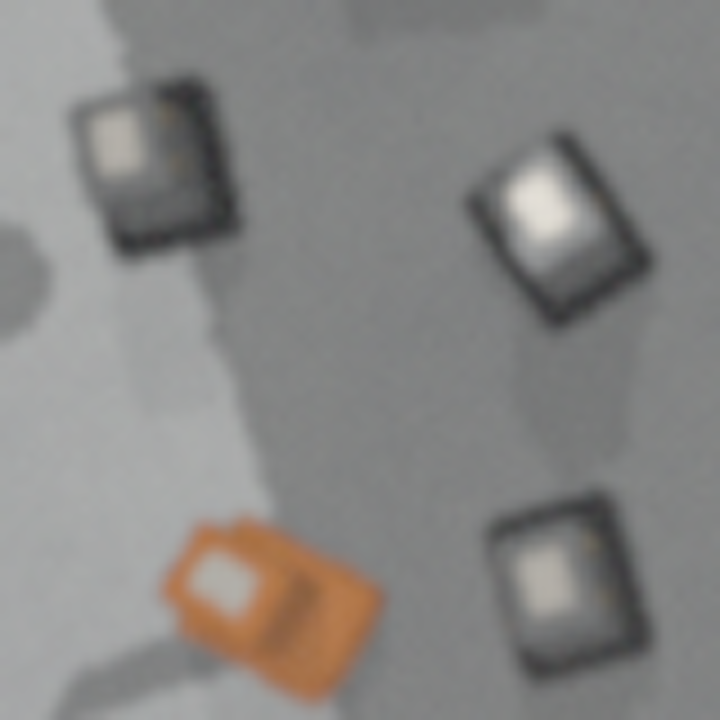

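View pics/o2.png

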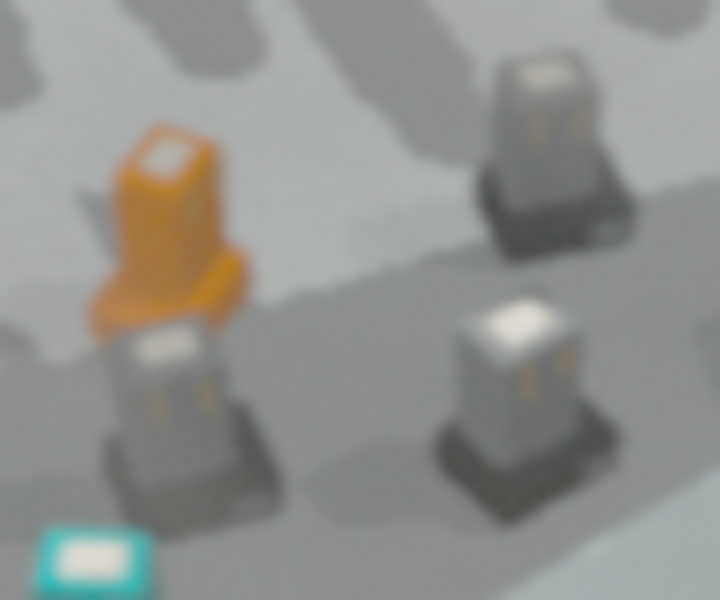

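```bash
sed -i 's/for perm in (0,)/for perm in (0,2)/' packs.py; python3 packs.py
```

```text
A [0.5755 0.3226 0.3191] 18.280593989975504 1.786180290198875
[[0.4, 0.3], [0.1, -0.3], [0.4, -0.9], [-1.3, 0.4], [0.3, 0.3], [-0.2, 0.1]]
B [0.5537 0.1647 0.6245] 35.783187839118405 1.5825129766276285
[[-0.6, 0.3], [0.3, -0.7], [1.0, -0.3], [-0.8, 0.4], [-0.0, -0.2], [-0.4, 0.1]]
C [0.4141 0.1562 0.3318] 19.011081052335086 1.1956887687273112
[[-0.6, -0.4], [0.0, -0.8], [0.5, 0.6], [-0.2, 0.5], [-0.1, -0.1], [-0.2, 0.5]]
```

Run:
```python
from ov import *
t=cap(bot,"top"); s=cap(bot,"side")
P=[(.5755,.3226,.3191),(.5537,.1647,.6245),(.4141,.1562,.3318)]
overlay(t,P,"o3",130,165,210,245,9); overlay(s,P,"o4",195,105,285,180,8)
```

```text
(no output)
```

View pics/o3.png

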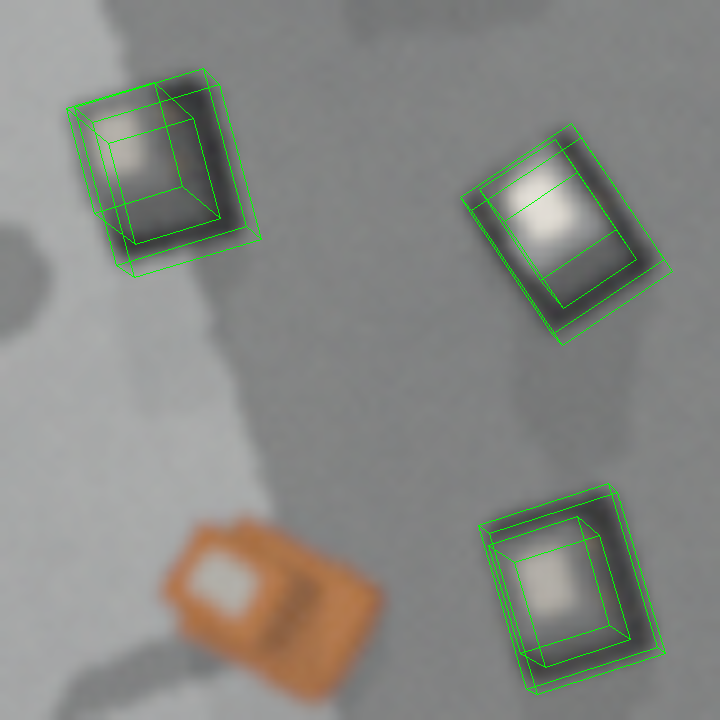

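View pics/o4.png

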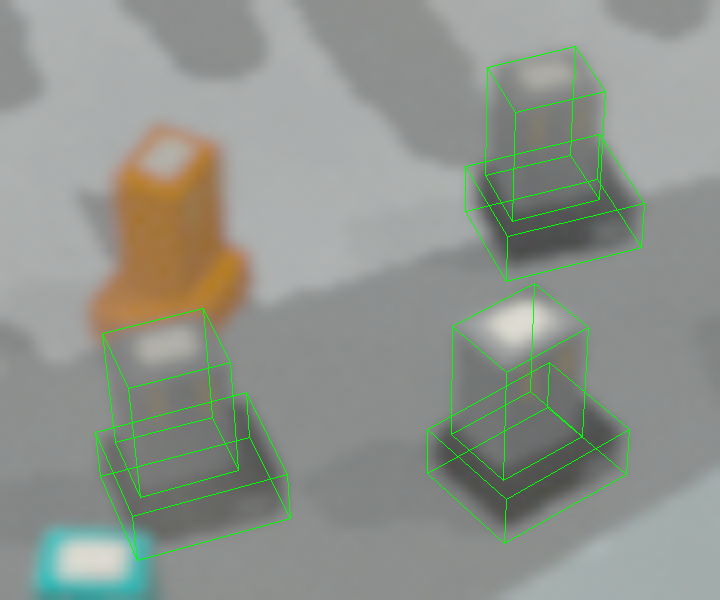

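```bash
cat > m.py <<'E'
import sys,json
from station import bot
from h import *
B=np.array([.6795,-.2029,0]); YAW=.109
cY,sY=np.cos(YAW),np.sin(YAW); RB=np.array([[cY,-sY,0],[sY,cY,0],[0,0,1]])
a=np.radians(35); P=np.array([-.22+.06/np.tan(a),0,.175])
RP=np.column_stack([[np.cos(a),0,np.sin(a)],[0,1,0],[-np.sin(a),0,np.cos(a)]])
def port(x,y,z): return RB@(P+RP@np.array([x,y,z])/1000)+B
def portH(X,Y,z): # horizontal offsets from port centre in box axes (mm), abs height z mm
    return RB@(P*[1,1,0]+np.array([X,Y,z])/1000)+B
def psi_now():
    R=q2R(bot.observe()["eef_rot"]); return np.degrees(np.arctan2(R[1,1],R[0,1]))
def toport(w):
    p=RP.T@(RB.T@(np.array(w)-B)-P)*1000; return p.round(1)
def toH(w):
    q=(RB.T@(np.array(w)-B)-P*[1,1,0])*1000; return q.round(1)
def go(target,psi=None,step=40,p0=None,ps0=None):
    """print tool-axis moves: roll first, then linear"""
    o=bot.observe(); R=q2R(o["eef_rot"]); p=np.array(o["ee_pos"]) if p0 is None else np.array(p0); ps=psi_now() if ps0 is None else ps0
    if psi is None: psi=ps
    d=(psi-ps+180)%360-180; r=-np.radians(d)
    n=max(1,int(np.ceil(abs(r)/.12))); 
    s=np.radians(psi); Rt=np.column_stack([[0,0,-1],[np.cos(s),np.sin(s),0],[np.sin(s),-np.cos(s),0]])
    dl=Rt.T@(np.array(target)-p)*1000; m=max(1,int(np.ceil(abs(dl).max()/step)))
    print("roll total %.3f: %d x %.4f"%(r,n,r/n),"| lin total",dl.round(1).tolist(),": %d x"%m,(dl/m).round(1).tolist())
    return np.array(target),psi
def st():
    o=bot.observe(); print("t %.2f"%o["clock"],"p",(np.array(o["ee_pos"])*1000).round(1),"psi %.1f"%psi_now(),"F",np.array(o["ft_force"]).round(1),"w %.1f"%(o["gripper_width"]*1000),"port",toport(o["ee_pos"]),"H",toH(o["ee_pos"]))
E
python3 - <<'E'
from m import *
st(); print(np.linalg.det(RP))
for n,v in dict(centre=(0,0,0),post0=(-5,-63,46),post90=(-57,-115,46),handle=(-59,0,50),hinge=(67,0,12)).items(): print(n,port(*v).round(4))
# start: finger centre up-slope of post
p,s=go([.42,.30,.33])
w=portH(45,-60,300); print(w)
go(w,-83.8,p0=p,ps0=s)
E
```

```text
t 1.10 p [245.6 574.7 241.7] psi 66.9 F [-0.  -0.1 -0.5] w 87.9 port [-135.8  820.2  176.5] H [-212.4  820.2  241.7]
1.0
centre [ 0.546  -0.2175  0.175 ]
post0 [ 0.5225 -0.2835  0.2098]
post90 [ 0.4859 -0.3398  0.18  ]
handle [ 0.4694 -0.2259  0.1821]
hinge [ 0.5937 -0.2123  0.2233]
roll total -0.000: 1 x -0.0000 | lin total [-88.3, -184.1, 268.3] : 7 x [-12.6, -26.3, 38.3]
[ 0.59724597 -0.27225957  0.3       ]
roll total 2.630: 22 x 0.1195 | lin total [30.0, 588.1, -114.4] : 15 x [2.0, 39.2, -7.6]
```

jog_arm(linear=[[-13,-26,38],[-13,-26,38],[-13,-26,38],[-13,-26,38],[-13,-26,38],[-13,-26,38],[-13,-26,38],[0,0,0],[0,0,0],[0,0,0],[0,0,0],[0,0,0]], roll=[0,0,0,0,0,0,0,0.12,0.12,0.12,0.12,0.12], hand=1, force=20)

```text
clock: 2.1
ee_pos: [0.3964, 0.3378, 0.3211]
eef_rot: [0.619, 0.342, 0.619, -0.342]
ft_force: [-0.7, 0.9, -0.4]
gripper_width: 0.0115
```

jog_arm(linear=[[0,0,0],[0,0,0],[0,0,0],[0,0,0],[0,0,0],[0,0,0],[0,0,0],[0,0,0],[0,0,0],[0,0,0],[0,0,0],[0,0,0]], roll=[0.12,0.12,0.12,0.12,0.12,0.12,0.12,0.12,0.12,0.12,0.12,0.12])

```text
clock: 3.1
ee_pos: [0.3963, 0.338, 0.321]
eef_rot: [0.24, 0.665, 0.24, -0.665]
ft_force: [0.4, 0.1, -0.7]
gripper_width: 0.0007
```

Run:
```python
from m import *
st(); go(portH(45,-60,300),-83.8)
t=cap(bot,"top","t5"); s=cap(bot,"side","s5")
```

```text
t 3.10 p [396.3 338.  321. ] psi -50.4 F [ 0.4  0.1 -0.7] w 0.7 port [ 11.4 568.5 170.3] H [-88.4 568.5 321. ]
roll total 0.584: 5 x 0.1167 | lin total [21.0, 628.4, -133.9] : 16 x [1.3, 39.3, -8.4]
```

View pics/s5.png

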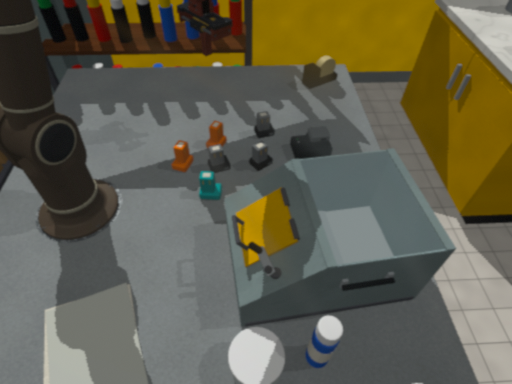

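View pics/t5.png

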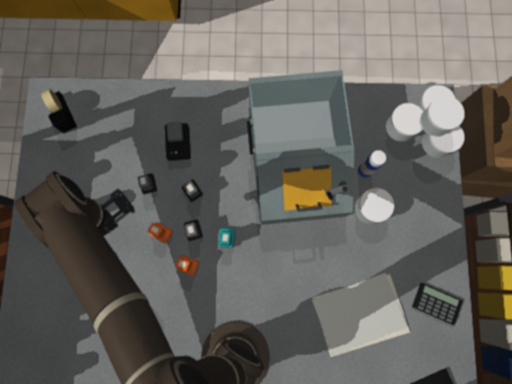

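jog_arm(linear=[[0,0,0],[0,0,0],[0,0,0],[0,0,0],[0,0,0],[1,39,-8],[1,39,-8],[1,39,-8],[1,39,-8],[1,39,-8],[1,39,-8],[1,39,-8]], roll=[0.117,0.117,0.117,0.117,0.117,0,0,0,0,0,0,0])

```text
clock: 4.2
ee_pos: [0.4829, 0.0711, 0.3142]
eef_rot: [0.041, 0.706, 0.042, -0.706]
ft_force: [0.6, 0.8, 0.1]
gripper_width: 0.0006
```

jog_arm(linear=[[1,39,-8],[1,39,-8],[1,39,-8],[1,39,-8],[1,39,-8],[1,39,-8],[1,39,-8],[1,39,-8],[1,39,-8],[0,0,0],[0,0,0]], roll=[0,0,0,0,0,0,0,0,0,0,0])

```text
clock: 5.12
ee_pos: [0.593, -0.2708, 0.304]
eef_rot: [-0.04, -0.705, -0.039, 0.707]
ft_force: [0.6, 0.6, -0.5]
gripper_width: 0.0005
```

Run:
```python
from m import *
st(); go(portH(45,-60,300),-83.8)
t=cap(bot,"top","t6"); s=cap(bot,"side","s6")
```

```text
t 5.12 p [ 593.  -270.8  304. ] psi -83.6 F [ 0.6  0.6 -0.5] w 0.5 port [107.5 -58.1  82.2] H [ 40.9 -58.1 304. ]
roll total 0.004: 1 x 0.0040 | lin total [4.0, 1.9, -4.1] : 1 x [4.0, 1.9, -4.1]
```

View pics/s6.png

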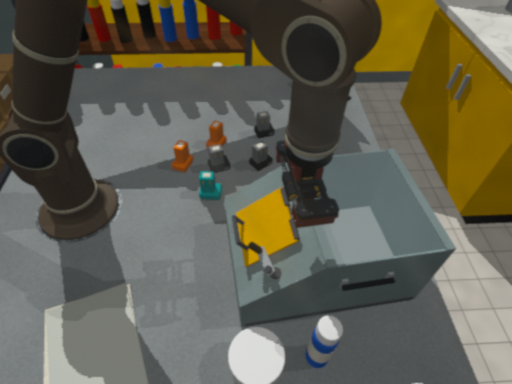

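View pics/t6.png

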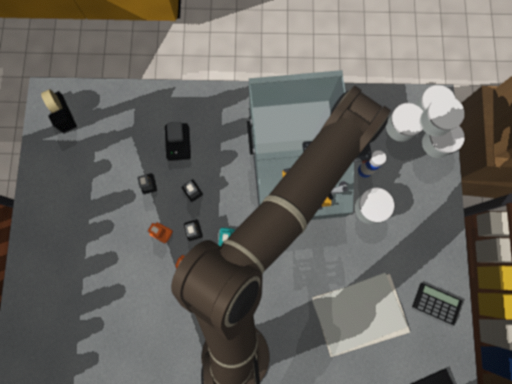

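Run:
```python
from m import *
s=cap(bot,"side")
p=np.array(bot.observe()["ee_pos"])
for h in (-.019,0,.061,.1,.12,.14,.16,.18,.2,.22,.25): print(h,proj(s,p+[0,0,h]).round(1))
crop(s,"s7",250,120,370,240,6)
```

```text
-0.019 [[298.  214.6]]
0 [[299.  208.6]]
0.061 [[302.7 187.9]]
0.1 [[305.3 173. ]]
0.12 [[306.7 164.7]]
0.14 [[308.2 156.1]]
0.16 [[309.8 147. ]]
0.18 [[311.5 137.3]]
0.2 [[313.3 127.2]]
0.22 [[315.2 116.4]]
0.25 [[318.2  99.1]]
```

View pics/s7.png

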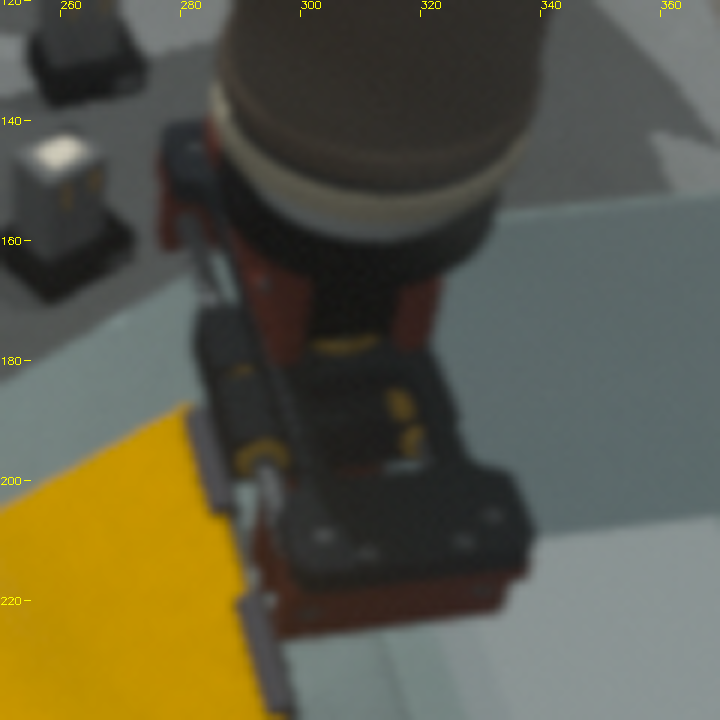

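```bash
cat > latch.py <<'E'
from m import *
def wp(th,d,rev=False):
    c,s=np.cos(th),np.sin(th)
    x,y=-5-52*s,-115+52*c
    C=toH(port(x,y,46)); k=-1 if rev else 1
    return portH(C[0]+k*1.1*d*c,C[1]+k*d*s,C[2]-1+19)
def tool(dw,psi):
    s=np.radians(psi); Rt=np.column_stack([[0,0,-1],[np.cos(s),np.sin(s),0],[np.sin(s),-np.cos(s),0]]); return (Rt.T@dw*1000).round(1)
E
python3 - <<'E'
from latch import *
ps=psi_now()
p=np.array(bot.observe()["ee_pos"])
pts=[portH(0,-60,260),portH(0,-60,229)]
for th,d in zip(np.radians([0,15,30,45,60,75,90,92]),[18,20,22,23.5,24,23,22,22]): pts.append(wp(th,d))
for q in pts: print(toH(q),tool(q-p,ps).tolist()); p=q
E
```

```text
[  0. -60. 260.] [44.8, 6.0, 42.5]
[  0. -60. 229.] [31.0, 0.0, 0.0]
[-10.7 -63.  227.8] [1.2, 2.9, 10.7]
[-20.2 -59.6 220.1] [7.7, -3.4, 9.5]
[-30.8 -59.  212.9] [7.2, -0.7, 10.6]
[-42.3 -61.6 206.7] [6.2, 2.5, 11.5]
[-54.2 -68.2 202. ] [4.7, 6.5, 11.9]
[-65.1 -79.3 199. ] [3.0, 11.0, 10.9]
[-73.1 -93.  198. ] [1.0, 13.7, 8.1]
[-73.9 -94.8 198. ] [0.0, 1.8, 0.9]
```

jog_arm(linear=[[0,3,21],[22,3,21],[22,0,0],[16,0,0],[16,0,0],[0,0,0],[0,0,0]], roll=[0,0,0,0,0,0,0])

```text
clock: 5.85
ee_pos: [0.553, -0.2765, 0.229]
eef_rot: [-0.041, -0.706, -0.041, 0.706]
ft_force: [-0.5, 0.1, 0.4]
gripper_width: -0.0
```

Run:
```python
from m import *
st()
t=cap(bot,"top"); s=cap(bot,"side")
crop(s,"s8",225,120,345,300,4)
```

```text
t 5.85 p [ 553.  -276.5  229. ] psi -83.3 F [-0.5  0.1  0.4] w -0.0 port [ 31.4 -59.4  44. ] H [  0.5 -59.4 229. ]
```

View pics/s8.png

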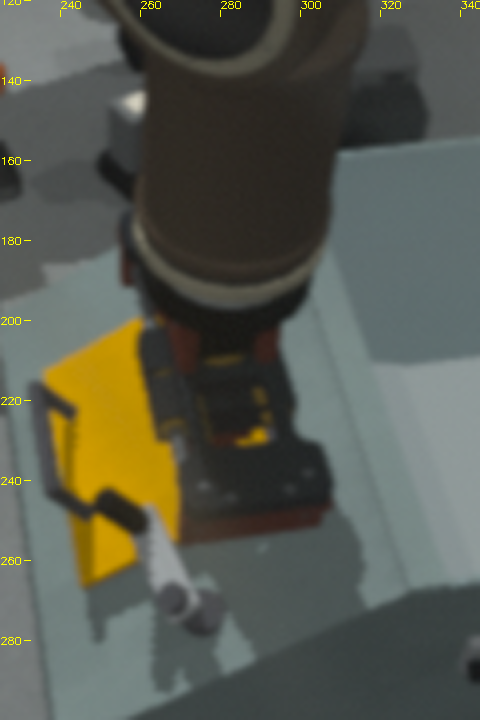

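jog_arm(linear=[[1,3,11],[4,-2,5],[4,-2,5],[4,0,5],[4,0,5],[3,1,6],[3,1,6],[0,0,0]], roll=[0,0,0,0,0,0,0,0])

```text
clock: 6.62
ee_pos: [0.5083, -0.2841, 0.2051]
eef_rot: [-0.039, -0.705, -0.04, 0.707]
ft_force: [-0.4, 0.2, -0.2]
gripper_width: 0.0002
```

Run:
```python
from m import *
st()
t=cap(bot,"top"); s=cap(bot,"side")
crop(s,"s9",225,120,345,300,4)
```

```text
t 6.62 p [ 508.3 -284.1  205.1] psi -83.6 F [-0.4  0.2 -0.2] w 0.2 port [-19.4 -62.1  50.3] H [-44.7 -62.1 205.1]
```

View pics/s9.png

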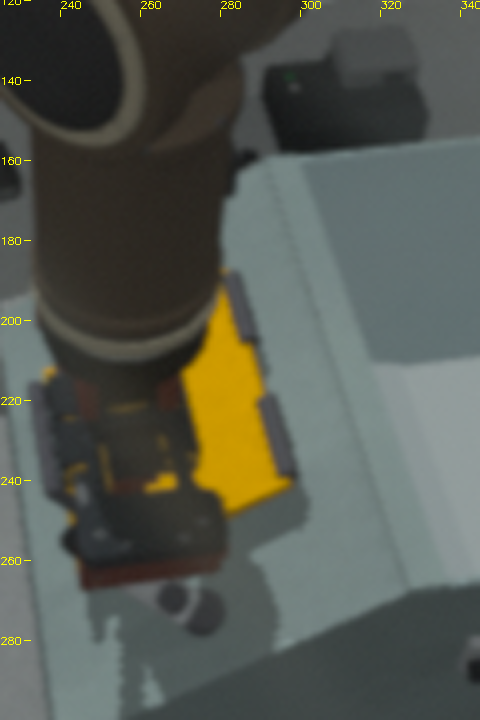

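jog_arm(linear=[[2,3,6],[2,3,6],[1,5,5],[1,6,5],[1,7,4],[0,7,4],[0,4,1],[0,0,0]], roll=[0,0,0,0,0,0,0,0])

```text
clock: 7.38
ee_pos: [0.4823, -0.3243, 0.199]
eef_rot: [-0.039, -0.706, -0.039, 0.706]
ft_force: [-0.4, 0.2, -0.4]
gripper_width: 0.0009
```

Run:
```python
from m import *
st()
```

```text
t 7.38 p [ 482.3 -324.3  199. ] psi -83.7 F [-0.4  0.2 -0.4] w 0.9 port [-47.6 -99.2  62.6] H [-74.9 -99.2 199. ]
```

jog_arm(linear=[[0,-4,0],[-30,0,0],[-35,0,0],[-35,-30,0],[0,-40,0],[0,-40,0],[0,-40,0],[0,-40,0]], roll=[0,0,0,0,0,0,0,0])

```text
clock: 8.05
ee_pos: [0.4614, -0.131, 0.296]
eef_rot: [0.04, 0.707, 0.04, -0.705]
ft_force: [-0.1, 0.6, 0.1]
gripper_width: 0.0006
```

Run:
```python
from m import *
st()
t=cap(bot,"top"); s=cap(bot,"side")
crop(s,"s10",215,140,345,300,4);crop(t,"t10",240,130,370,240,5)
```

```text
t 8.05 p [ 461.4 -131.   296. ] psi -83.5 F [-0.1  0.6  0.1] w 0.6 port [  8.2  95.2 141.9] H [-74.6  95.2 296. ]
```

View pics/s10.png

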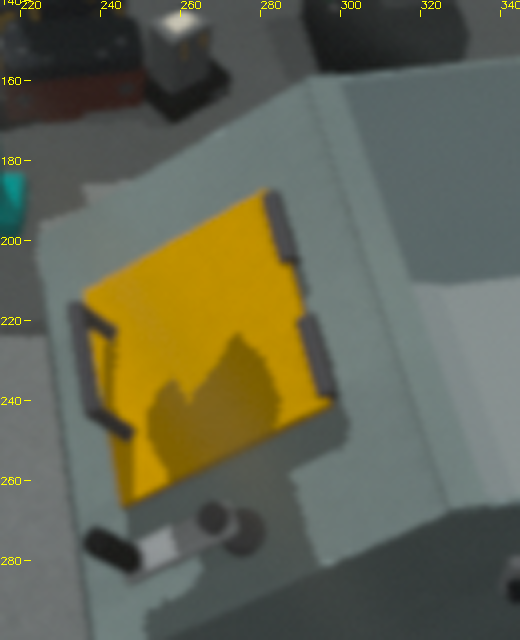

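View pics/t10.png

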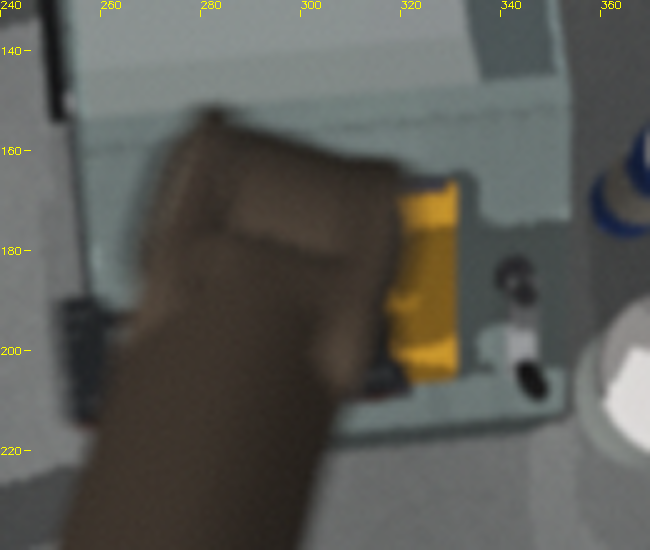

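Run:
```python
from m import *
s=cap(bot,"side")
print(proj(s,[port(-59,35,50),port(-59,-35,50),port(-57,-115,46),port(-57,-115,64),port(-57,-115,28)]))
h=port(-59,0,50); print(h)
p,ps=go([h[0],h[1],.30],6.2)
```

```text
[[234.05491698 217.39534796]
 [237.97549217 242.8474746 ]
 [244.96389218 276.03989186]
 [239.84502739 273.31438899]
 [249.9124893  278.67473692]]
[ 0.46943419 -0.22588829  0.18211659]
roll total -1.559: 13 x -0.1200 | lin total [-4.1, -3.2, 97.0] : 3 x [-1.4, -1.1, 32.3]
```

jog_arm(linear=[[0,0,0],[0,0,0],[0,0,0],[0,0,0],[0,0,0],[0,0,0],[0,0,0],[0,0,0],[0,0,0],[0,0,0],[0,0,0],[0,0,0]], roll=[-0.12,-0.12,-0.12,-0.12,-0.12,-0.12,-0.12,-0.12,-0.12,-0.12,-0.12,-0.12], hand=0.4)

```text
clock: 9.2
ee_pos: [0.4619, -0.1342, 0.2957]
eef_rot: [-0.497, -0.504, -0.496, 0.504]
ft_force: [0.3, 0.2, 0.0]
gripper_width: 0.0268
```

jog_arm(linear=[[0,0,0],[0,-1,32],[0,-1,32],[0,-1,33],[0,0,0]], roll=[-0.12,0,0,0,0])

```text
clock: 9.62
ee_pos: [0.4675, -0.2372, 0.2962]
eef_rot: [0.524, 0.475, 0.521, -0.477]
ft_force: [0.1, 0.5, -0.1]
gripper_width: 0.0263
```

Run:
```python
from m import *
st()
h=port(-59,0,50)
go([h[0],h[1],.188],6.2)
```

```text
t 9.62 p [ 467.5 -237.2  296.2] psi 5.4 F [ 0.1  0.5 -0.1] w 26.3 port [  3.8 -11.1 145.3] H [-80.2 -11.1 296.2]
roll total -0.015: 1 x -0.0147 | lin total [108.2, 3.2, -11.1] : 3 x [36.1, 1.1, -3.7]
```

jog_arm(linear=[[0,3,-11],[28,0,0],[28,0,0],[26,0,0],[14,0,0],[12,0,0],[0,0,0]], roll=[-0.014,0,0,0,0,0,0])

```text
clock: 10.2
ee_pos: [0.4695, -0.2165, 0.1853]
eef_rot: [0.527, 0.469, 0.53, -0.47]
ft_force: [0.8, 0.6, -0.4]
gripper_width: 0.0262
```

Run:
```python
from m import *
st()
t=cap(bot,"top"); s=cap(bot,"side")
crop(s,"s11",205,120,325,280,4)
```

```text
t 10.20 p [ 469.5 -216.5  185.3] psi 6.7 F [ 0.8  0.6 -0.4] w 26.2 port [-56.3   9.3  52. ] H [-76.    9.3 185.3]
```

View pics/s11.png

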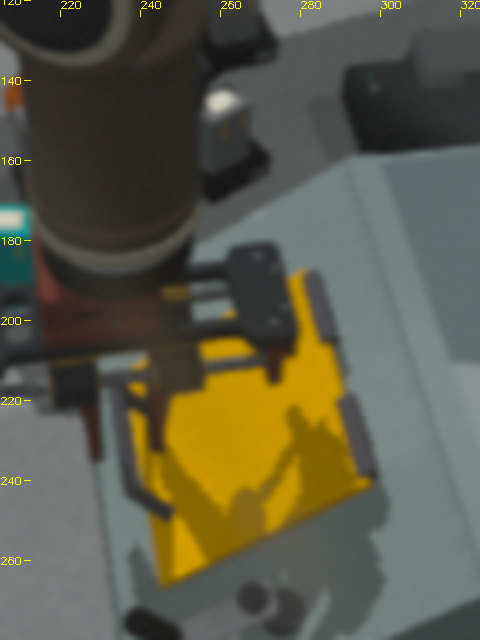

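jog_arm(linear=[[0,0,0],[0,0,0],[0,0,0],[0,0,0]], roll=[0,0,0,0], hand=1, force=25)

```text
clock: 10.63
ee_pos: [0.4687, -0.2184, 0.1882]
eef_rot: [0.527, 0.47, 0.529, -0.471]
ft_force: [-8.5, 0.1, 7.3]
gripper_width: 0.0094
```

Run:
```python
from m import *
from latch import tool
st(); o=bot.observe(); p=np.array(o["ee_pos"]); ps=psi_now()
# handle arc about hinge (port x,z)
hx,hz=67,12; r=np.array([-126,38.]); 
H0=toH(port(hx-126,0,hz+38))
for k in range(0,13):
    th=k*2.26/12
    # rotate so free edge lifts: (-x) toward +z : in (x,z) clockwise
    c,s=np.cos(th),np.sin(th); v=np.array([c*r[0]+s*r[1],-s*r[0]+c*r[1]])
    H=toH(port(hx+v[0],0,hz+v[1]))
    w=portH(H[0],9.3,H[2]+3.5)
    if k: print(k,round(th,2),H,tool(w-pw,6.2).tolist())
    else: print(H,toH(p))
    pw=w
```

```text
t 10.63 p [ 468.7 -218.4  188.2] psi 6.6 F [-8.5  0.1  7.3] w 9.4 port [-55.5   7.5  54.9] H [-77.    7.5 188.2]
[-77.   -0.  182.1] [-77.    7.5 188.2]
1 0.19 [-82.5   0.  206.2] [-24.1, -5.5, 0.0]
2 0.38 [-83.4   0.  231. ] [-24.8, -0.9, 0.0]
3 0.56 [-79.6   0.  255.4] [-24.4, 3.8, -0.0]
4 0.75 [-71.3   0.  278.8] [-23.4, 8.3, -0.0]
5 0.94 [-58.8   0.  300.1] [-21.3, 12.5, -0.0]
6 1.13 [-42.5  -0.  318.8] [-18.7, 16.3, -0.0]
7 1.32 [-23.1  -0.  334. ] [-15.2, 19.4, -0.0]
8 1.51 [ -1.1  -0.  345.4] [-11.4, 22.0, -0.0]
9 1.69 [ 22.7   0.  352.4] [-7.0, 23.8, -0.0]
10 1.88 [ 47.3   0.  354.9] [-2.5, 24.6, -0.0]
11 2.07 [ 71.9  -0.  352.7] [2.2, 24.6, -0.0]
12 2.26 [ 95.7  -0.  345.9] [6.8, 23.8, -0.0]
```

jog_arm(linear=[[-12,-3,0],[-12,-2.5,0],[-12.5,-0.5,0],[-12.5,-0.5,0],[-12,2,0],[-12,2,0],[-12,4,0],[-11.5,4,0],[-11,6,0],[-10.5,6.5,0],[-9.5,8,0],[-9,8,0]], roll=[0,0,0,0,0,0,0,0,0,0,0,0])

```text
clock: 11.63
ee_pos: [0.5044, -0.2143, 0.3254]
eef_rot: [0.528, 0.47, 0.528, -0.47]
ft_force: [5.2, -3.0, -14.2]
gripper_width: 0.0094
```

Run:
```python
from m import *
st()
s=cap(bot,"side","s12")
```

```text
t 11.63 p [ 504.4 -214.3  325.4] psi 6.6 F [  5.2  -3.  -14.2] w 9.4 port [ 52.7   7.7 146.7] H [-41.    7.7 325.4]
```

View pics/s12.png

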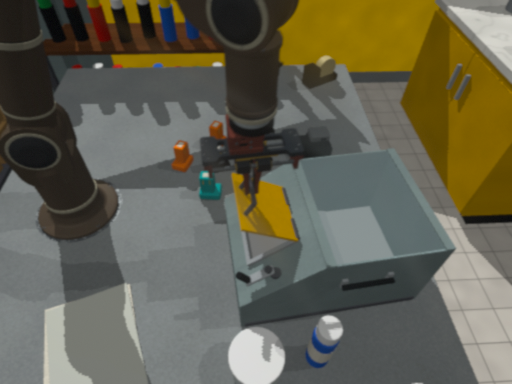

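jog_arm(linear=[[-7.5,9.5,0],[-7.5,10,0],[-6,11,0],[-5.5,11,0],[-3.5,12,0],[-3.5,12,0],[-1.5,12,0],[-1,12.5,0],[1,12,0],[1,12,0],[3,12,0],[3,11,0]], roll=[0,0,0,0,0,0,0,0,0,0,0,0])

```text
clock: 12.68
ee_pos: [0.6389, -0.1991, 0.3521]
eef_rot: [0.527, 0.47, 0.529, -0.471]
ft_force: [-7.2, -1.5, -8.9]
gripper_width: 0.0092
```

Run:
```python
from m import *
st()
s=cap(bot,"side"); crop(s,"s13",190,70,370,250,4); t=cap(bot,"top","t13")
```

```text
t 12.68 p [ 638.9 -199.1  352.1] psi 6.6 F [-7.2 -1.5 -8.9] w 9.2 port [178.9   8.2  91. ] H [ 94.3   8.2 352.1]
```

View pics/s13.png

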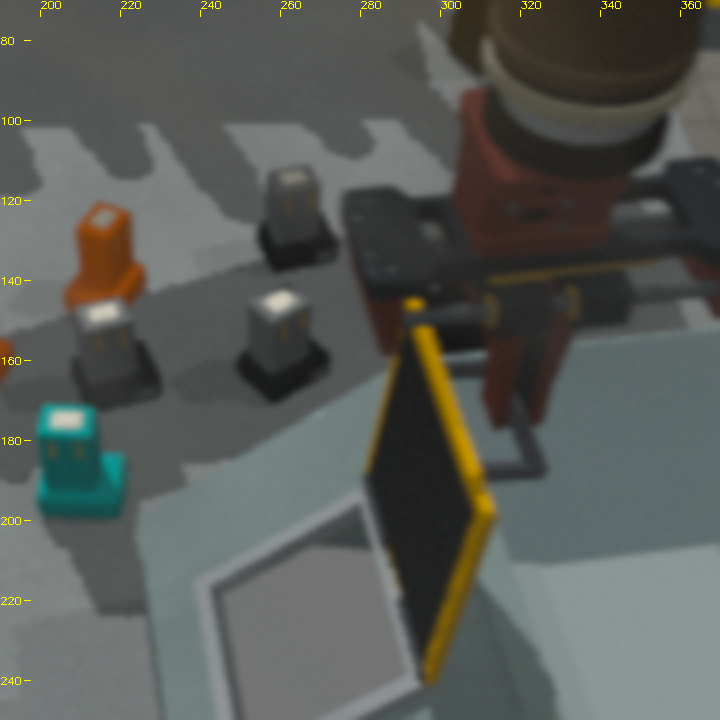

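jog_arm(linear=[[0,0,0],[0,0,0],[0,0,0],[0,0,0]], roll=[0,0,0,0], hand=0.5)

```text
clock: 13.12
ee_pos: [0.6407, -0.198, 0.3533]
eef_rot: [0.529, 0.471, 0.528, -0.469]
ft_force: [-0.6, 0.6, -0.3]
gripper_width: 0.0217
```

jog_arm(linear=[[-10,0,0],[-15,0,0],[-30,0,0],[-35,0,0],[0,0,0]], roll=[0,0,0,0,0])

```text
clock: 13.53
ee_pos: [0.6413, -0.1992, 0.4502]
eef_rot: [0.531, 0.472, 0.525, -0.468]
ft_force: [0.2, -0.4, 1.0]
gripper_width: 0.0222
```

Run:
```python
from m import *
st()
s=cap(bot,"side"); crop(s,"s14",190,70,370,250,4); t=cap(bot,"top","t13")
go([.43,.06,.45],20)
```

```text
t 13.53 p [ 641.3 -199.2  450.2] psi 6.7 F [ 0.2 -0.4  1. ] w 22.2 port [237.1   7.8 169.9] H [ 96.7   7.8 450.2]
roll total -0.233: 2 x -0.1166 | lin total [-5.5, -109.4, -315.2] : 8 x [-0.7, -13.7, -39.4]
```

View pics/s14.png

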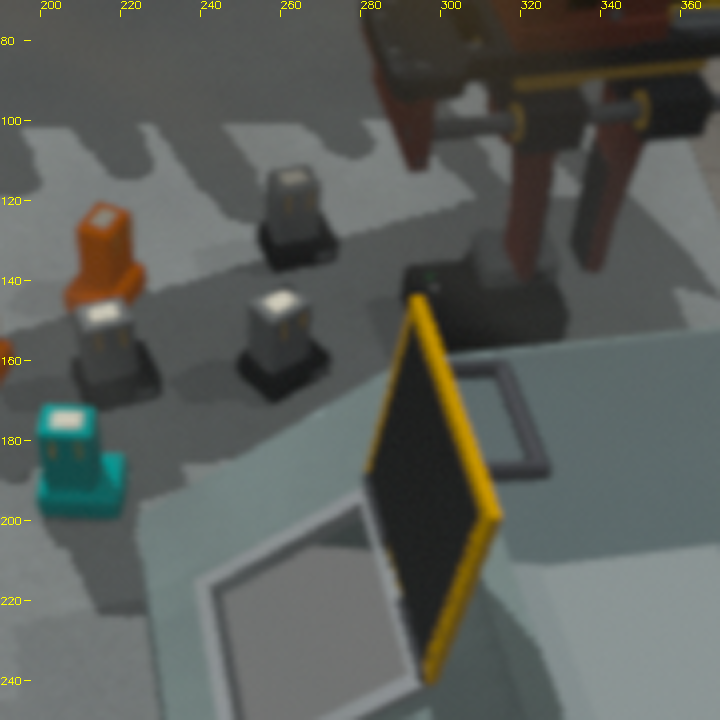

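jog_arm(linear=[[-10,0,-39],[0,-14,-39],[0,-14,-39],[0,-14,-39],[0,-14,-39],[0,-14,-39],[0,-14,-39],[0,-14,-39],[0,0,0],[0,0,0]], roll=[0,0,0,0,0,0,0,0,-0.11,-0.11])

```text
clock: 14.47
ee_pos: [0.5052, 0.1037, 0.4514]
eef_rot: [0.578, 0.406, 0.579, -0.406]
ft_force: [0.7, -1.5, -0.0]
gripper_width: 0.0217
```

Run:
```python
from ov import *
from m import *
st()
s=cap(bot,"side","s15"); t=cap(bot,"top","t15")
P=[(.5755,.3226,.3191),(.5537,.1647,.6245),(.4141,.1562,.3318)]
overlay(s,P,"o6",170,80,290,180,6)
# rim overlay
im=cv2.resize(s["image"][140:300,200:340],None,fx=5,fy=5,interpolation=cv2.INTER_CUBIC)
for w in(55,65):
    h=60 if w==55 else 70
    q=((proj(s,[port(a,b,8) for a,b in((-w,-h),(-w,h),(w,h),(w,-h))])-[200,140]+.5)*5).astype(np.int32)
    cv2.polylines(im,[q.reshape(-1,1,2)],True,(0,0,255),1)
# hatch at th
for th in(2.18,2.27):
    c,sn=np.cos(th),np.sin(th); pts=[]
    for r0,y in((-6,75),(-140,75),(-140,-75),(-6,-75)):
        v=np.array([c*r0,-sn*r0]); pts.append(port(67+v[0],y,12+v[1]))
    q=((proj(s,pts)-[200,140]+.5)*5).astype(np.int32); cv2.polylines(im,[q.reshape(-1,1,2)],True,(0,255,0) if th>2.2 else (255,0,255),1)
cv2.imwrite("pics/o7.png",im)
```

```text
t 14.47 p [505.2 103.7 451.4] psi 19.9 F [ 0.7 -1.5 -0. ] w 21.7 port [153.9 323.7 229.6] H [ -5.6 323.7 451.4]
```

View pics/o7.png

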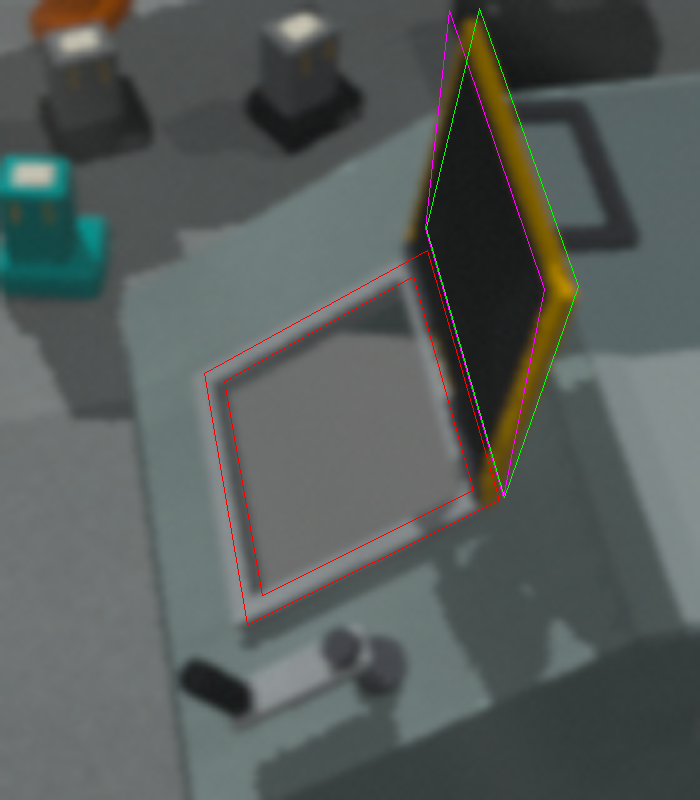

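View pics/s15.png

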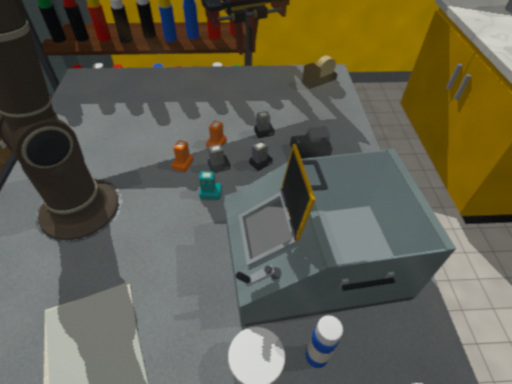

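View pics/t15.png

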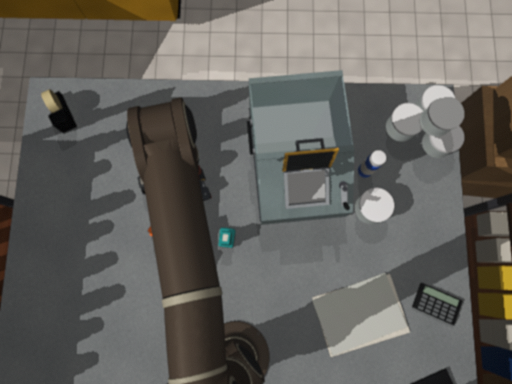

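Run:
```python
from m import *
t=cap(bot,"top"); crop(t,"t16",270,135,360,220,8); s=cap(bot,"side"); crop(s,"s16",230,180,310,270,8)
```

```text
(no output)
```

View pics/t16.png

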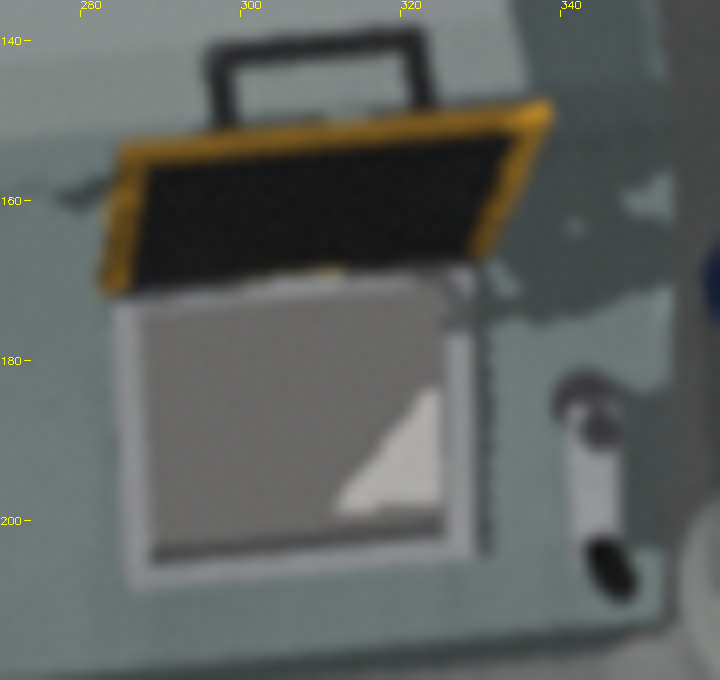

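View pics/s16.png

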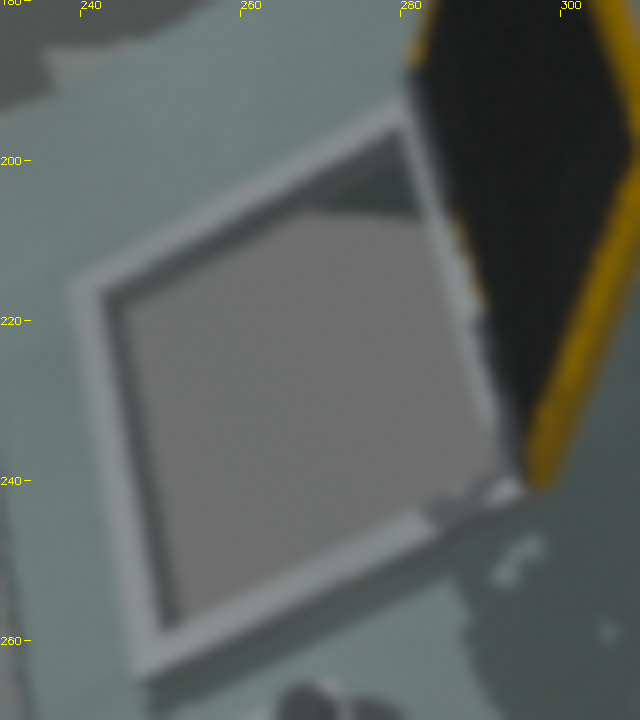

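```bash
cat >> fit.py <<'E'
print("rim fit")
obs=[("s",(238.5,214.9),port([-.065,.07,.008])),("s",(247,264.5),port([-.065,-.07,.008])),("s",(242.4,216.6),port([-.055,.06,.008])),("s",(249.75,258.5),port([-.055,-.06,.008])),("s",(279.25,195.1),port([.055,.06,.008])),
("t",(285.5,208.25),port([-.065,.07,.008])),("t",(329.25,203.6),port([-.065,-.07,.008])),("t",(288.5,203),port([-.055,.06,.008])),("t",(324.9,200.1),port([-.055,-.06,.008])),("t",(286.75,172.4),port([.055,.06,.008])),("t",(325.4,170.1),port([.055,-.06,.008]))]
r=least_squares(res,[.7,-.15,0.1],loss="soft_l1"); print(r.x,res(r.x).reshape(-1,2).round(1).tolist())
f=lambda p:res(p[:3])
c,sn=np.cos(r.x[2]),np.sin(r.x[2]); print("port centre",[r.x[0]+c*P[0],r.x[1]+sn*P[0]])
for which in "st":
    o2=obs; obs=[o for o in o2 if o[0]==which]
    r2=least_squares(lambda p:res([p[0],p[1],r.x[2]]),r.x[:2]); print(which,r2.x); obs=o2
E
python3 fit.py | tail -5
```

```text
rim fit
[ 0.67495091 -0.20245547  0.11464761] [[0.0, -0.3], [0.2, 0.1], [-0.0, -0.6], [0.4, 0.3], [1.0, -0.1], [-0.0, -0.1], [-0.4, 0.3], [-0.1, 2.0], [0.8, 1.3], [0.1, 0.6], [0.0, -0.8]]
port centre [np.float64(0.5415215193349945), np.float64(-0.21782020460345397)]
s [ 0.67420056 -0.20265131]
t [ 0.67676695 -0.20223006]
```

View pics/o6.png

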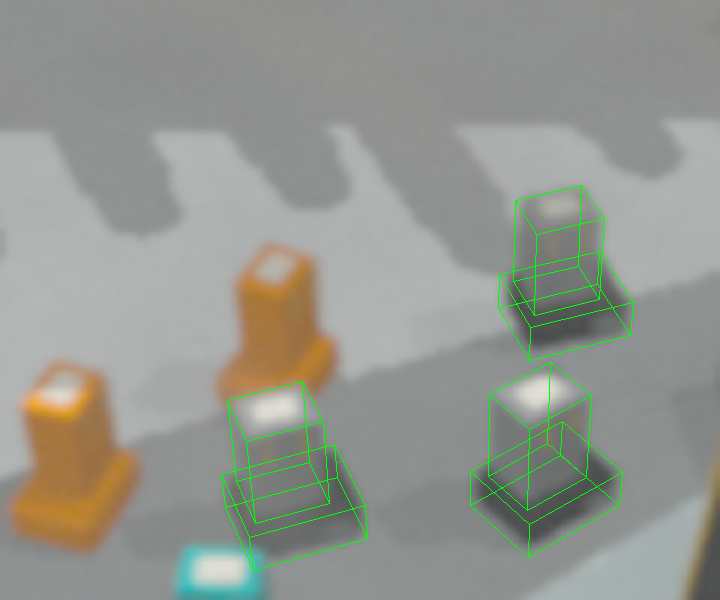

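Run:
```python
from m import *
st()
def stem(x,y,yaw): return np.array([x-.006*np.cos(yaw),y-.006*np.sin(yaw)])
q=stem(.4141,.1562,.3318)
go([q[0],q[1],.2],19)
```

```text
t 14.77 p [506.9  99.7 451.7] psi 19.0 F [0.9 0.2 0.3] w 21.8 port [155.2 319.6 229.2] H [ -4.3 319.6 451.7]
roll total 0.000: 1 x 0.0004 | lin total [251.7, -75.3, -83.7] : 7 x [36.0, -10.8, -12.0]
```

jog_arm(linear=[[36,-11,-12],[36,-11,-12],[36,-11,-12],[36,-11,-12],[36,-11,-12],[36,-11,-12],[36,-9,-12],[0,0,0],[0,0,0]], roll=[0,0,0,0,0,0,0,0,0], hand=-0.45)

```text
clock: 15.52
ee_pos: [0.4077, 0.1542, 0.1995]
eef_rot: [0.576, 0.409, 0.577, -0.411]
ft_force: [1.2, 0.6, 1.3]
gripper_width: 0.0635
```

Run:
```python
from m import *
st()
go([.4084,.1542,.079],19)
s=cap(bot,"side"); crop(s,"s17",150,60,290,200,5)
```

```text
t 15.52 p [407.7 154.2 199.5] psi 19.2 F [1.2 0.6 1.3] w 63.5 port [-65.4 384.5  75.7] H [-97.  384.5 199.5]
roll total 0.003: 1 x 0.0033 | lin total [120.5, 0.6, 0.2] : 4 x [30.1, 0.2, 0.0]
```

View pics/s17.png

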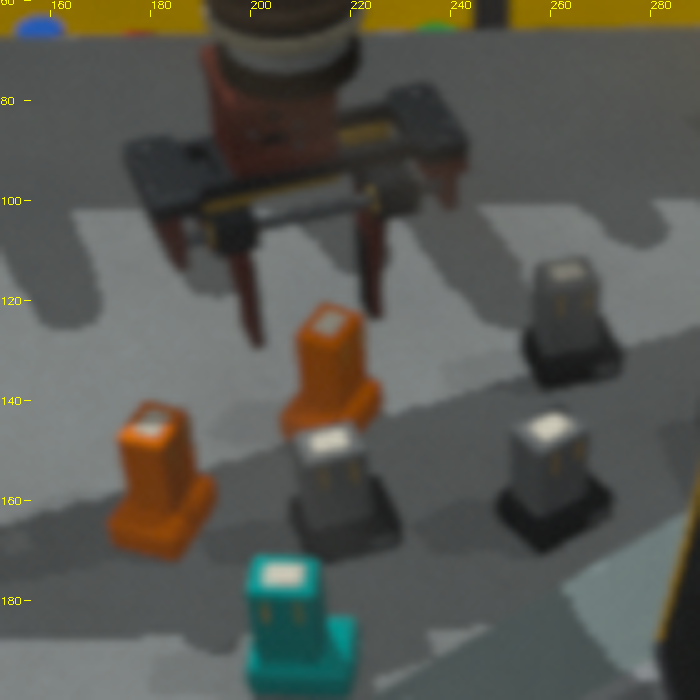

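jog_arm(linear=[[30,0,0],[30,0,0],[30,0,0],[20,0,0],[10,0,0],[0,0,0]], roll=[0,0,0,0,0,0])

```text
clock: 16.07
ee_pos: [0.4101, 0.1545, 0.08]
eef_rot: [0.576, 0.41, 0.576, -0.41]
ft_force: [0.1, -0.1, 0.2]
gripper_width: 0.0638
```

Run:
```python
from m import *
st()
s=cap(bot,"side"); crop(s,"s18",150,60,290,200,5)
```

```text
t 16.07 p [410.1 154.5  80. ] psi 19.1 F [ 0.1 -0.1  0.2] w 63.8 port [-132.   384.6  -23.5] H [-94.6 384.6  80. ]
```

View pics/s18.png

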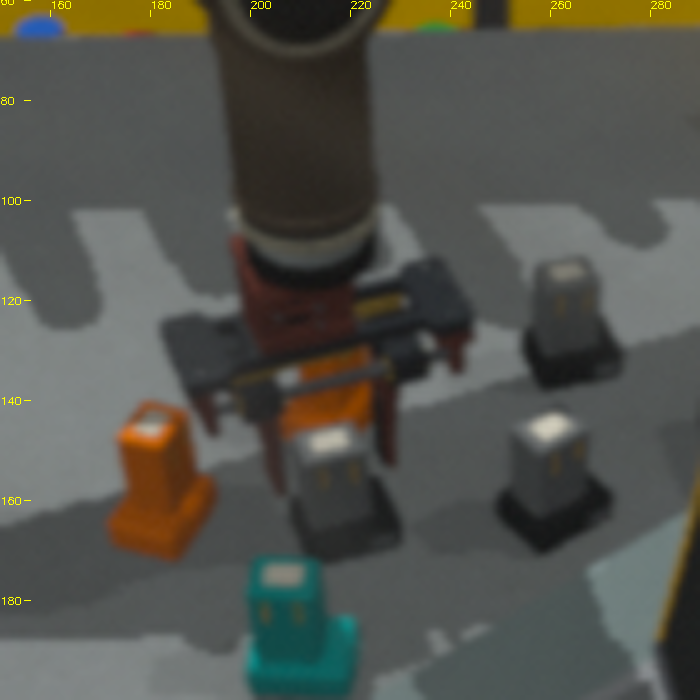

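Run:
```python
from m import *
s=cap(bot,"side"); p=np.array(bot.observe()["ee_pos"])
print(proj(s,p-[0,0,.019]),proj(s,p+[0,0,.006]), ray(s,217.2,155.6,.061))
print(ray(s,150+330/5-.5,60+440/5-.5,.086),p)
```

```text
[[216.49950518 153.27171384]] [[215.9596735  147.46337442]] [0.41284575 0.14566515 0.061     ]
[0.40896496 0.15651248 0.086     ] [0.41054802 0.15495254 0.08151749]
```

jog_arm(linear=[[1,0,-1.5],[0,0,0],[0,0,0],[0,0,0],[0,0,0],[0,0,0]], roll=[0,0,0,0,0,0], hand=1, force=25)

```text
clock: 16.67
ee_pos: [0.4087, 0.1567, 0.0798]
eef_rot: [0.577, 0.41, 0.576, -0.409]
ft_force: [-0.9, 1.2, 6.3]
gripper_width: 0.0416
```

jog_arm(linear=[[-10,0,0],[-30,0,0],[-40,0,0],[-40,0,0],[-40,0,0],[-40,0,0],[-40,0,0],[-30,0,0],[0,0,0]], roll=[0,0,0,0,0,0,0,0,0])

```text
clock: 17.42
ee_pos: [0.4097, 0.1569, 0.3547]
eef_rot: [0.577, 0.412, 0.576, -0.406]
ft_force: [0.9, -0.5, -2.2]
gripper_width: 0.0421
```

Run:
```python
from m import *
st(); go(portH(-30,0,355),-83.6)
```

```text
t 17.42 p [409.7 156.9 354.7] psi 19.2 F [ 0.9 -0.5 -2.2] w 42.1 port [ 25.4 387.  201.5] H [-94.8 387.  354.7]
roll total 1.795: 15 x 0.1197 | lin total [-0.3, 387.2, -63.7] : 10 x [-0.0, 38.7, -6.4]
```

jog_arm(linear=[[0,0,0],[0,0,0],[0,0,0],[0,0,0],[0,0,0],[0,0,0],[0,0,0],[0,0,0],[0,0,0],[0,0,0],[0,0,0],[0,0,0]], roll=[0.12,0.12,0.12,0.12,0.12,0.12,0.12,0.12,0.12,0.12,0.12,0.12])

```text
clock: 18.42
ee_pos: [0.4071, 0.1558, 0.3476]
eef_rot: [-0.162, -0.688, -0.161, 0.689]
ft_force: [-0.6, -0.3, -2.5]
gripper_width: 0.0423
```

jog_arm(linear=[[0,0,0],[0,0,0],[0,0,0],[0,38,-6],[0,38,-6],[0,38,-6],[0,38,-6],[0,38,-6],[0,38,-6],[0,38,-6],[0,38,-6],[0,38,-6]], roll=[0.12,0.12,0.115,0,0,0,0,0,0,0,0,0])

```text
clock: 19.42
ee_pos: [0.4991, -0.1792, 0.3478]
eef_rot: [-0.039, -0.705, -0.04, 0.707]
ft_force: [0.2, 1.0, -2.3]
gripper_width: 0.0421
```

jog_arm(linear=[[0,38,-6],[0,0,0],[0,0,0]], roll=[0,0,0])

```text
clock: 19.67
ee_pos: [0.5087, -0.217, 0.3472]
eef_rot: [-0.038, -0.705, -0.037, 0.707]
ft_force: [-0.1, 0.5, -3.2]
gripper_width: 0.0419
```

Run:
```python
from m import *
st(); go(portH(-12,3,300),-83.6)
s=cap(bot,"side"); crop(s,"s19",170,50,350,250,4); t=cap(bot,"top","t19")
```

```text
t 19.67 p [ 508.7 -217.   347.2] psi -83.9 F [-0.1  0.5 -3.2] w 41.9 port [ 68.4   4.5 162.3] H [-37.    4.5 347.2]
roll total -0.005: 1 x -0.0051 | lin total [47.2, 1.6, -25.0] : 2 x [23.6, 0.8, -12.5]
```

View pics/s19.png

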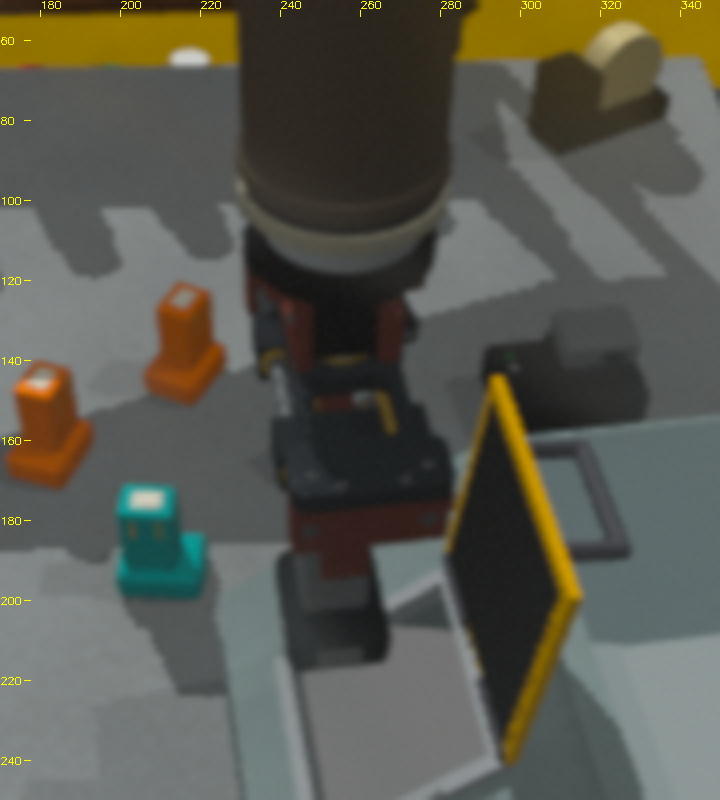

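View pics/t19.png

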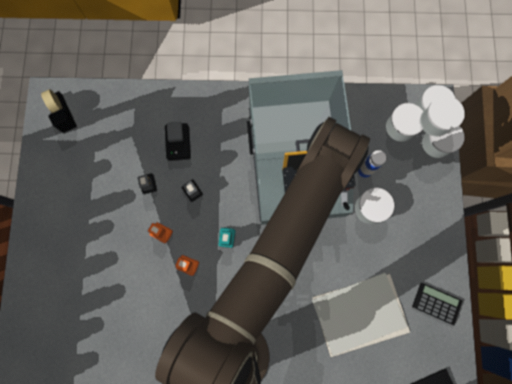

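```bash
cat > held.py <<'E'
from m import *
def heldpts(pt=.079,off=(0,0),yawoff=0,sgn=1):
    o=bot.observe(); p=np.array(o["ee_pos"]); ps=np.radians(psi_now()+yawoff)+(0 if sgn>0 else np.pi)
    c,s=np.cos(ps),np.sin(ps); R=np.array([[c,-s,0],[s,c,0],[0,0,1]])
    def bx(cx,hx,hy,z0,z1): return np.array([[cx+a*hx,b*hy,z] for z in(z0,z1) for a,b in((-1,-1),(-1,1),(1,1),(1,-1))])@R.T+p-[0,0,pt]
    return bx(.006,.033,.026,0,.026),bx(0,.021,.017,.026,.086)
def hov(cam,fn,x0,y0,x1,y1,s,**k):
    from ov import draw
    c=cap(bot,cam); im=cv2.resize(c["image"][y0:y1,x0:x1],None,fx=s,fy=s,interpolation=cv2.INTER_CUBIC)
    im=(255*(im/255.)**.5).astype(np.uint8)
    for b in heldpts(**k): draw(c,im,b,x0,y0,s)
    cv2.imwrite("pics/"+fn+".png",im)
E
python3 - <<'E'
from held import *
hov("side","h1",220,160,290,240,8)
E
```

```text
(no output)
```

View pics/h1.png

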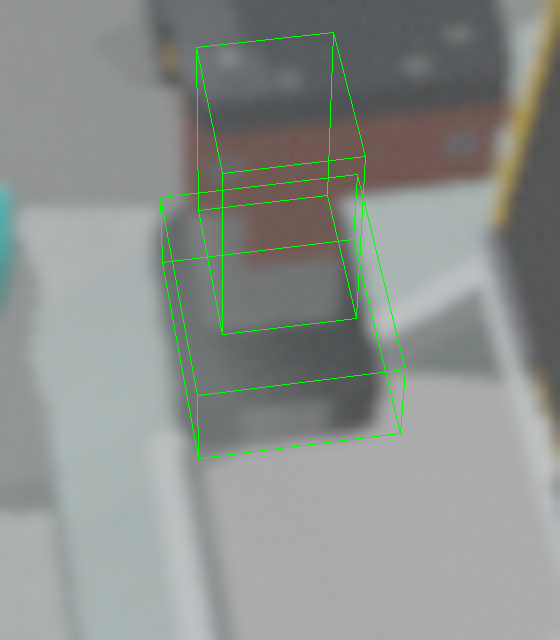

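jog_arm(linear=[[16,-1,-10],[16,0,-10],[15,0,-8],[0,0,0],[0,0,0]], roll=[0,0,0,0,0])

```text
clock: 20.23
ee_pos: [0.5373, -0.2089, 0.3015]
eef_rot: [-0.04, -0.705, -0.041, 0.707]
ft_force: [-0.6, -0.4, -2.5]
gripper_width: 0.042
```

Run:
```python
from held import *
st(); go(portH(-8,3,168),-83.6)
hov("side","h2",200,80,330,260,4)
```

```text
t 20.23 p [ 537.3 -208.9  301.5] psi -83.5 F [-0.6 -0.4 -2.5] w 42.0 port [ 66.3   9.5 108. ] H [ -7.7   9.5 301.5]
roll total 0.002: 1 x 0.0025 | lin total [133.5, 6.5, 0.3] : 4 x [33.4, 1.6, 0.1]
```

View pics/h2.png

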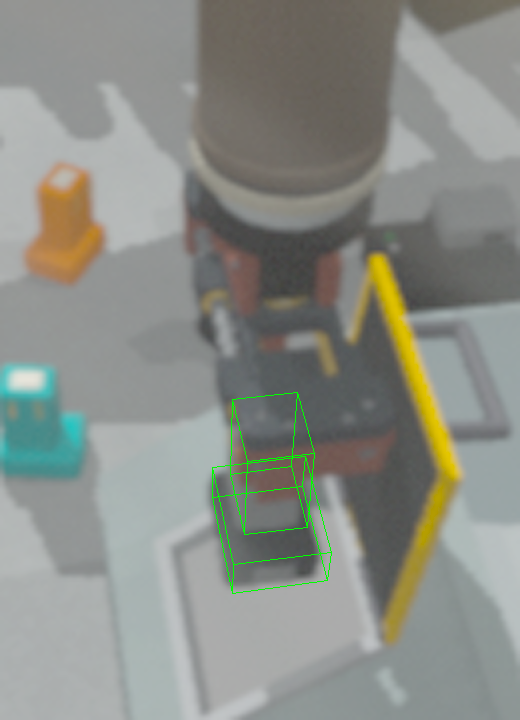

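jog_arm(linear=[[20,6,0],[20,0,0],[20,0,0],[20,0,0],[0,0,0],[0,0,0]], roll=[0,0,0,0,0,0])

```text
clock: 20.78
ee_pos: [0.538, -0.2164, 0.2228]
eef_rot: [-0.039, -0.706, -0.04, 0.706]
ft_force: [-0.3, 0.3, -1.4]
gripper_width: 0.042
```

Run:
```python
from held import *
st(); go(portH(-8,3,168),-83.6)
hov("side","h3",210,120,330,270,5)
```

```text
t 20.78 p [ 538.  -216.4  222.8] psi -83.6 F [-0.3  0.3 -1.4] w 42.0 port [21.   2.  43.6] H [ -7.9   2.  222.8]
roll total 0.000: 1 x 0.0001 | lin total [54.8, -1.0, 0.1] : 2 x [27.4, -0.5, 0.1]
```

View pics/h3.png

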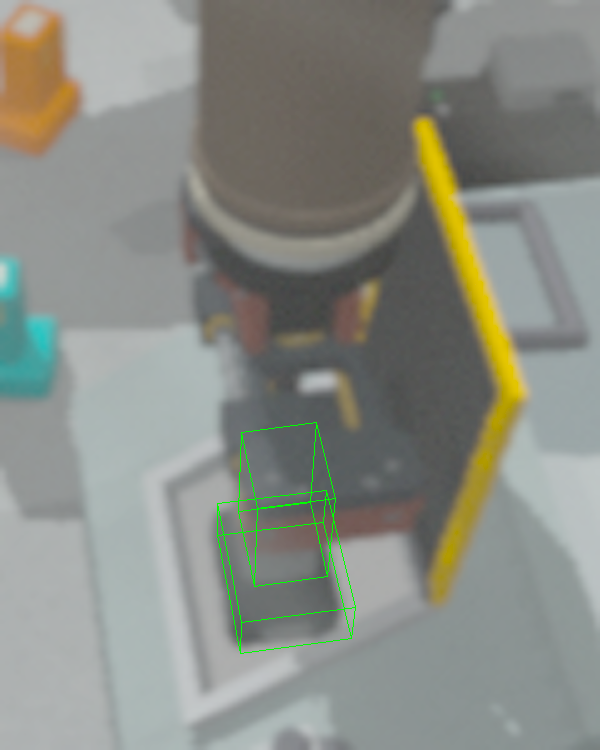

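jog_arm(linear=[[12,0,0],[12,0,0],[12,0,0],[9,0,0],[0,0,0],[0,0,0]], roll=[0,0,0,0,0,0])

```text
clock: 21.33
ee_pos: [0.5378, -0.2165, 0.1762]
eef_rot: [-0.039, -0.705, -0.04, 0.707]
ft_force: [-0.4, -0.3, -1.8]
gripper_width: 0.0418
```

Run:
```python
from held import *
st(); go(portH(-8,3,168),-83.6)
hov("side","h4",210,120,330,270,5)
```

```text
t 21.33 p [ 537.8 -216.5  176.2] psi -83.6 F [-0.4 -0.3 -1.8] w 41.8 port [-5.9  1.9  5.6] H [ -8.    1.9 176.2]
roll total -0.000: 1 x -0.0001 | lin total [8.2, -1.1, -0.0] : 1 x [8.2, -1.1, -0.0]
```

View pics/h4.png

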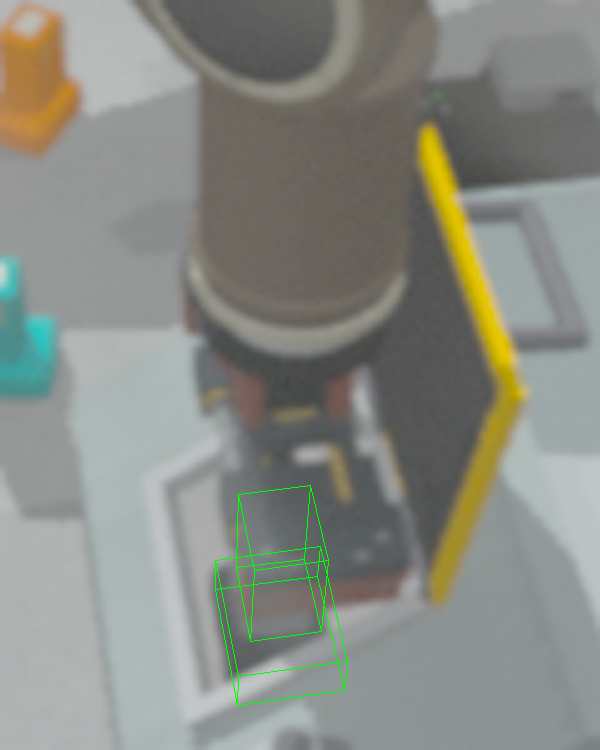

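jog_arm(linear=[[4,-1,0],[4,0,0],[0,0,0],[0,0,0]], roll=[0,0,0,0])

```text
clock: 21.72
ee_pos: [0.5381, -0.2155, 0.1689]
eef_rot: [-0.039, -0.706, -0.04, 0.706]
ft_force: [-0.7, -0.2, -2.2]
gripper_width: 0.042
```

Run:
```python
from held import *
st()
```

```text
t 21.72 p [ 538.1 -215.5  168.9] psi -83.6 F [-0.7 -0.2 -2.2] w 42.0 port [-9.8  2.9 -0.6] H [ -7.6   2.9 168.9]
```

jog_arm(linear=[[3,0,0],[0,0,0],[0,0,0]], roll=[0,0,0])

```text
clock: 21.97
ee_pos: [0.5388, -0.2157, 0.1665]
eef_rot: [0.04, 0.707, 0.039, -0.705]
ft_force: [2.2, 0.4, 0.3]
gripper_width: 0.042
```

Run:
```python
from held import *
st()
```

```text
t 21.97 p [ 538.8 -215.7  166.5] psi -83.6 F [2.2 0.4 0.3] w 42.0 port [-10.5   2.6  -3. ] H [ -6.9   2.6 166.5]
```

jog_arm(linear=[[0,0,0],[0,0,0],[0,0,0],[0,0,0],[0,0,0],[0,0,0],[0,0,0],[0,0,0]], roll=[0,0,0,0,0,0,0,0], hand=-0.3)

```text
clock: 22.63
ee_pos: [0.5381, -0.2156, 0.166]
eef_rot: [-0.039, -0.706, -0.04, 0.706]
ft_force: [-0.2, -0.3, -0.1]
gripper_width: 0.0573
```

jog_arm(linear=[[-20,0,0],[-35,0,0],[-40,0,0],[-40,0,0],[-40,0,0],[-15,0,20],[0,-40,0],[0,-40,0],[0,-40,0],[0,-40,0]], roll=[0,0,0,0,0,0,0,0,0,0])

```text
clock: 23.47
ee_pos: [0.4998, -0.0575, 0.3563]
eef_rot: [0.039, 0.706, 0.039, -0.706]
ft_force: [2.0, 0.7, 0.9]
gripper_width: 0.0573
```

Run:
```python
from held import *
st()
s=cap(bot,"side","s20"); crop(s,"s20c",225,130,455,300,3); t=cap(bot,"top"); crop(t,"t20c",130,60,360,260,3)
```

```text
t 23.47 p [499.8 -57.5 356.3] psi -83.7 F [2.  0.7 0.9] w 57.3 port [ 80.6 164.1 164.9] H [-28.6 164.1 356.3]
```

View pics/s20c.png

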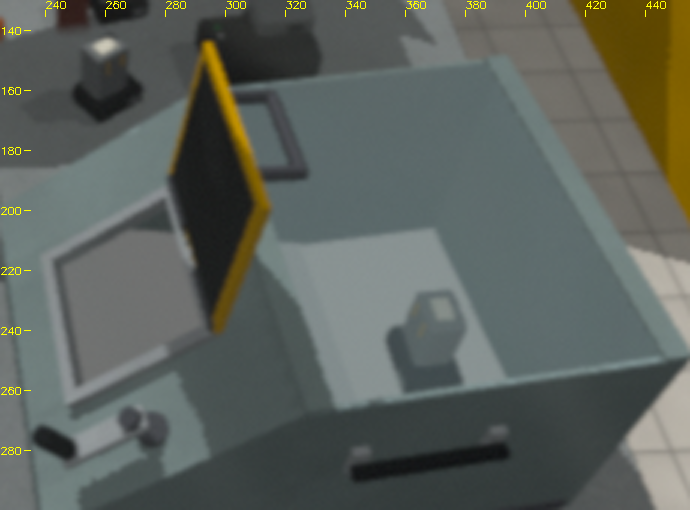

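View pics/t20c.png

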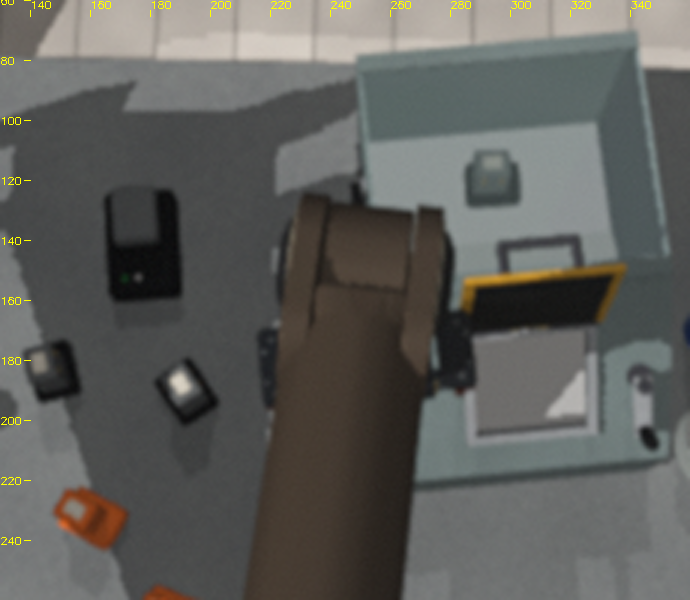

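Run:
```python
from m import *
p,ps=go([.5,.07,.30],35.8); go([.549,.1625,.2],35.8,p0=p,ps0=35.8)
p,ps=go([.549,.1625,.2],35.8)
```

```text
roll total -2.074: 18 x -0.1152 | lin total [55.8, 71.0, -98.8] : 3 x [18.6, 23.7, -32.9]
roll total -0.000: 1 x -0.0000 | lin total [100.0, 93.9, -46.4] : 3 x [33.3, 31.3, -15.5]
roll total -2.074: 18 x -0.1152 | lin total [155.8, 164.9, -145.1] : 5 x [31.2, 33.0, -29.0]
```

jog_arm(linear=[[0,-40,0],[0,-40,0],[0,0,0],[0,0,0],[0,0,0],[0,0,0],[0,0,0],[0,0,0],[0,0,0],[0,0,0],[0,0,0],[0,0,0]], roll=[0,0,-0.12,-0.12,-0.12,-0.12,-0.12,-0.12,-0.12,-0.12,-0.12,-0.12], hand=-0.45)

```text
clock: 24.57
ee_pos: [0.4916, 0.0201, 0.356]
eef_rot: [0.433, 0.559, 0.433, -0.559]
ft_force: [-0.2, 0.5, 0.2]
gripper_width: 0.0638
```

jog_arm(linear=[[0,0,0],[0,0,0],[0,0,0],[0,0,0],[0,0,0],[0,0,0],[0,0,0],[0,0,0]], roll=[-0.12,-0.12,-0.12,-0.12,-0.12,-0.12,-0.12,-0.034])

```text
clock: 25.23
ee_pos: [0.4915, 0.0201, 0.356]
eef_rot: [0.629, 0.323, 0.629, -0.323]
ft_force: [-0.1, -0.3, -0.6]
gripper_width: 0.0633
```

Run:
```python
from m import *
st()
p,ps=go([.549,.1625,.2],35.8)
s=cap(bot,"side"); crop(s,"s21",150,80,290,200,5)
```

```text
t 25.23 p [491.5  20.1 356. ] psi 35.6 F [-0.1 -0.3 -0.6] w 63.3 port [ 80.7 242.1 164.5] H [-28.3 242.1 356. ]
roll total -0.003: 1 x -0.0033 | lin total [156.0, 129.9, -81.9] : 4 x [39.0, 32.5, -20.5]
```

View pics/s21.png

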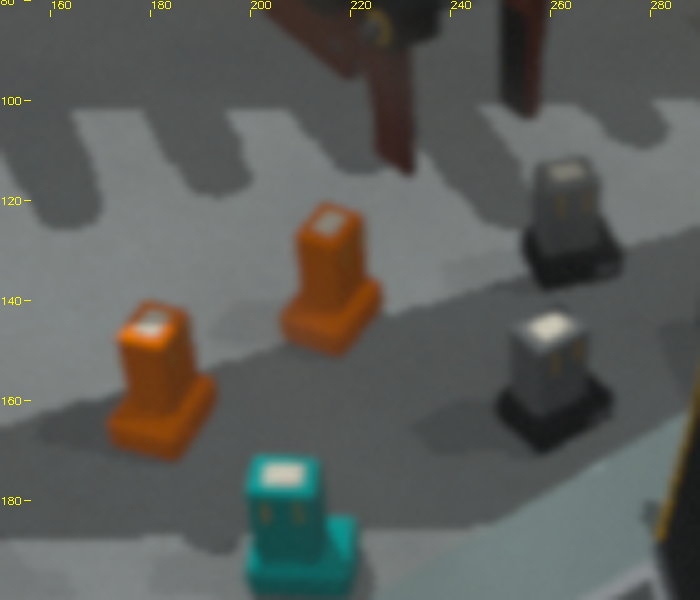

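jog_arm(linear=[[31,26,-16],[31,26,-16],[31,26,-16],[31,26,-16],[32,26,-18],[0,0,0],[0,0,0],[0,0,0]], roll=[0,0,0,0,0,0,0,0])

```text
clock: 25.95
ee_pos: [0.5478, 0.1546, 0.2078]
eef_rot: [0.628, 0.325, 0.627, -0.326]
ft_force: [0.1, 0.1, 1.2]
gripper_width: 0.0637
```

Run:
```python
from m import *
st()
go([.549,.1625,.079],35.8)
s=cap(bot,"side"); crop(s,"s22",170,60,310,200,5)
```

```text
t 25.95 p [547.8 154.6 207.8] psi 35.1 F [0.1 0.1 1.2] w 63.7 port [ 53.5 369.7   2.6] H [ 42.3 369.7 207.8]
roll total -0.011: 1 x -0.0114 | lin total [128.8, 5.6, -5.7] : 4 x [32.2, 1.4, -1.4]
```

View pics/s22.png

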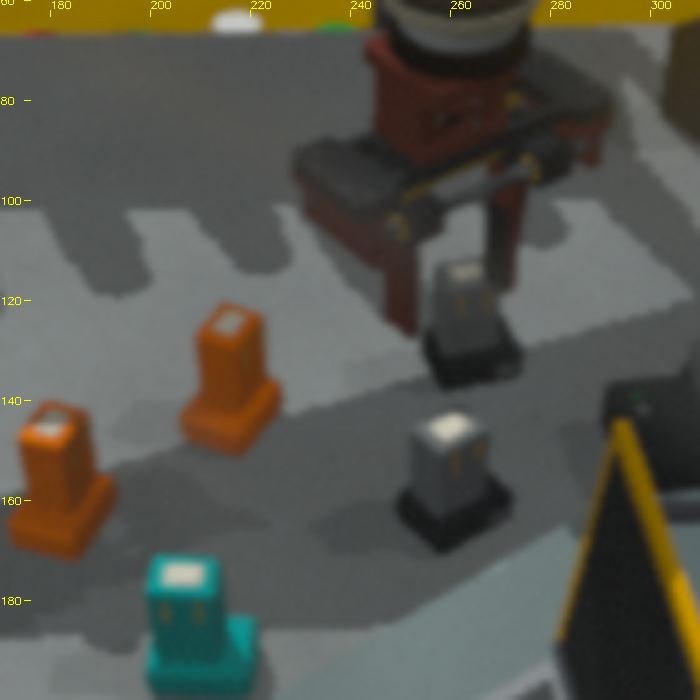

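jog_arm(linear=[[30,6,-6],[30,0,0],[30,0,0],[25,0,0],[13,0,0],[0,0,0],[0,0,0]], roll=[-0.011,0,0,0,0,0,0])

```text
clock: 26.58
ee_pos: [0.5497, 0.163, 0.0809]
eef_rot: [0.63, 0.323, 0.629, -0.322]
ft_force: [0.5, 0.2, 0.6]
gripper_width: 0.064
```

Run:
```python
from m import *
st()
s=cap(bot,"side"); crop(s,"s23",190,80,310,200,5)
```

```text
t 26.58 p [549.7 163.   80.9] psi 35.8 F [0.5 0.2 0.6] w 64.0 port [ -17.   377.9 -102.9] H [ 45.1 377.9  80.9]
```

View pics/s23.png

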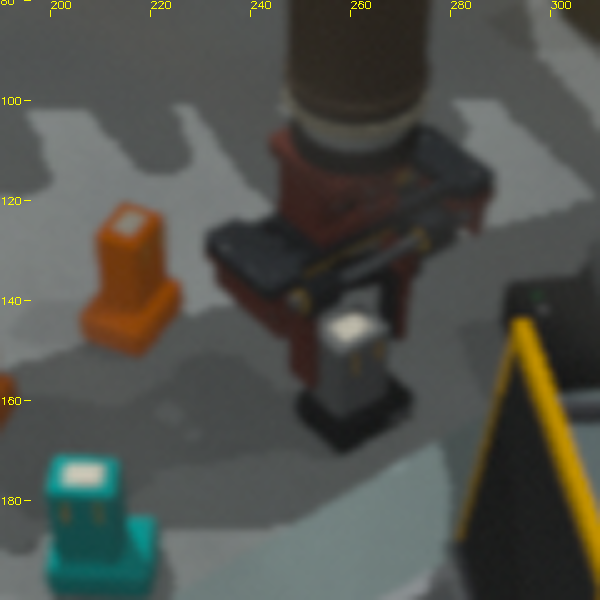

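Good straddle. Grip and lift.

jog_arm(linear=[[1.5,0,0],[0,0,0],[0,0,0],[0,0,0],[0,0,0],[0,0,0]], roll=[0,0,0,0,0,0], hand=1, force=25)

```text
clock: 27.13
ee_pos: [0.5495, 0.1643, 0.079]
eef_rot: [0.63, 0.322, 0.629, -0.321]
ft_force: [-0.3, 0.1, 6.6]
gripper_width: 0.0419
```

jog_arm(linear=[[-10,0,0],[-30,0,0],[-40,0,0],[-40,0,0],[-40,0,0],[-40,0,0],[-40,0,0],[-40,0,0],[0,0,0]], roll=[0,0,0,0,0,0,0,0,0])

```text
clock: 27.88
ee_pos: [0.5513, 0.1641, 0.3667]
eef_rot: [0.632, 0.325, 0.627, -0.319]
ft_force: [0.2, -0.2, -1.3]
gripper_width: 0.0421
```

Run:
```python
from m import *
st(); p,ps=go(portH(-35,230,360),35.8); go(portH(-32,3,360),-83.6)
```

```text
t 27.88 p [551.3 164.1 366.7] psi 35.8 F [ 0.2 -0.2 -1.3] w 42.1 port [148.3 378.8 130.2] H [ 46.8 378.8 366.7]
roll total 0.001: 1 x 0.0006 | lin total [6.7, -144.6, 89.1] : 4 x [1.7, -36.1, 22.3]
roll total 2.084: 18 x 0.1158 | lin total [6.7, 375.6, 79.8] : 10 x [0.7, 37.6, 8.0]
```

jog_arm(linear=[[0,0,0],[0,0,0],[0,0,0],[0,0,0],[0,0,0],[0,0,0],[0,0,0],[0,0,0],[0,0,0],[0,0,0],[0,0,0],[0,0,0]], roll=[0.12,0.12,0.12,0.12,0.12,0.12,0.12,0.12,0.12,0.12,0.12,0.12])

```text
clock: 28.88
ee_pos: [0.5484, 0.1639, 0.3577]
eef_rot: [-0.259, -0.657, -0.259, 0.658]
ft_force: [-0.8, -0.9, -1.8]
gripper_width: 0.0414
```

jog_arm(linear=[[0,0,0],[0,0,0],[0,0,0],[0,0,0],[0,0,0],[0,37,20],[0,37,20],[0,37,20],[0,37,20],[0,37,0],[0,37,0],[0,37,0]], roll=[0.12,0.12,0.12,0.12,0.12,0.04,0,0,0,0,0,0])

```text
clock: 29.88
ee_pos: [0.5009, -0.1031, 0.3583]
eef_rot: [0.041, 0.706, 0.042, -0.706]
ft_force: [0.6, 0.9, -3.6]
gripper_width: 0.042
```

jog_arm(linear=[[0,37,0],[0,37,0],[0,37,0],[0,0,0],[0,0,0]], roll=[0,0,0,0,0])

```text
clock: 30.3
ee_pos: [0.5133, -0.2148, 0.3577]
eef_rot: [-0.039, -0.705, -0.039, 0.707]
ft_force: [0.0, -0.2, -1.4]
gripper_width: 0.0419
```

Run:
```python
from held import *
st(); go(portH(-8,3,300),-83.6)
hov("side","h5",200,50,330,240,4)
```

```text
t 30.30 p [ 513.3 -214.8  357.7] psi -83.7 F [ 0.  -0.2 -1.4] w 41.9 port [ 78.4   6.2 168.1] H [-32.2   6.2 357.7]
roll total -0.001: 1 x -0.0013 | lin total [57.7, 3.3, -24.2] : 2 x [28.8, 1.6, -12.1]
```

View pics/h5.png

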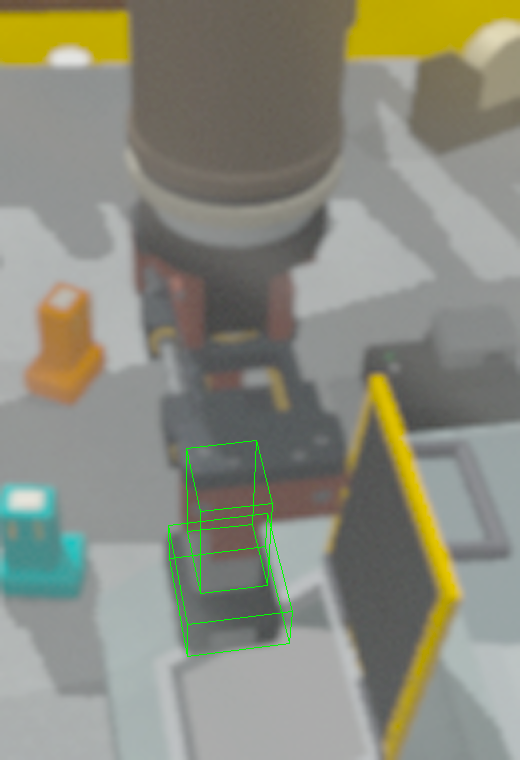

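jog_arm(linear=[[19,1,-8],[19,1,-8],[20,1,-8],[20,0,0],[20,0,0],[20,0,0],[18,0,0],[0,0,0],[0,0,0]], roll=[0,0,0,0,0,0,0,0,0])

```text
clock: 31.1
ee_pos: [0.5389, -0.2099, 0.2218]
eef_rot: [-0.042, -0.705, -0.043, 0.706]
ft_force: [0.1, 1.3, -1.7]
gripper_width: 0.0423
```

Run:
```python
from held import *
st(); go(portH(-8,3,168),-83.6)
hov("side","h6",210,120,330,270,5)
```

```text
t 31.10 p [ 538.9 -209.9  221.8] psi -83.2 F [ 0.1  1.3 -1.7] w 42.3 port [21.7  8.3 41.9] H [ -6.2   8.3 221.8]
roll total 0.008: 1 x 0.0075 | lin total [53.8, 5.3, 1.8] : 2 x [26.9, 2.7, 0.9]
```

View pics/h6.png

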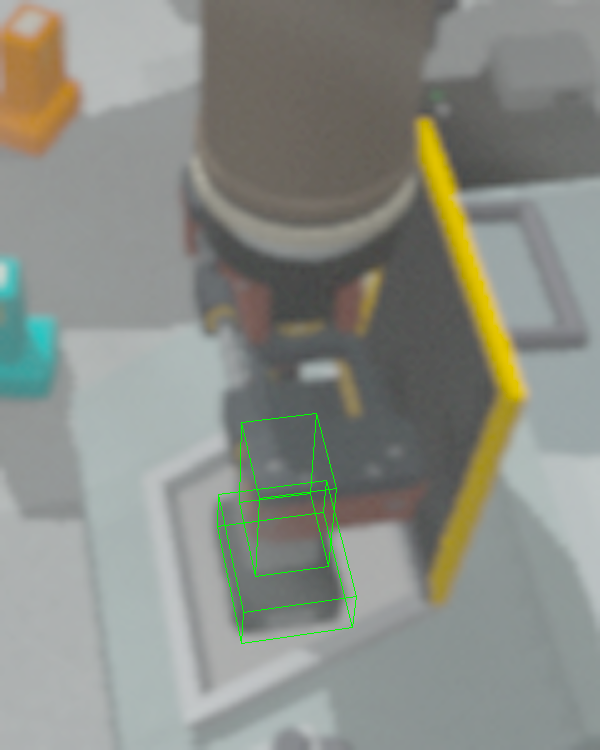

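Same as before; lower further.

jog_arm(linear=[[10,5,2],[12,0,0],[12,0,0],[10,0,0],[6,0,0],[4,0,0],[0,0,0],[0,0,0]], roll=[0.007,0,0,0,0,0,0,0])

```text
clock: 31.82
ee_pos: [0.5376, -0.2174, 0.1681]
eef_rot: [-0.039, -0.706, -0.039, 0.706]
ft_force: [-0.0, 0.8, -3.1]
gripper_width: 0.0417
```

Run:
```python
from held import *
st()
hov("side","h7",210,120,330,270,5)
```

```text
t 31.82 p [ 537.6 -217.4  168.1] psi -83.7 F [-0.   0.8 -3.1] w 41.7 port [-10.8   1.1  -0.9] H [ -8.3   1.1 168.1]
```

View pics/h7.png

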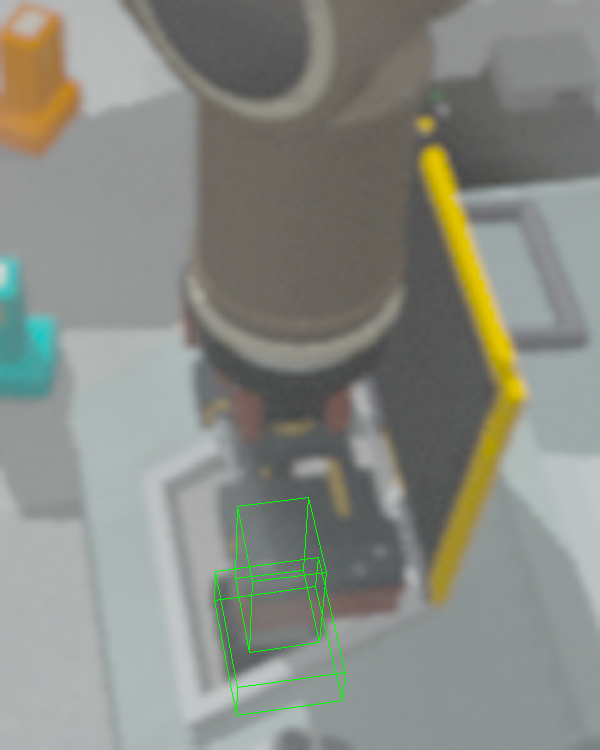

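jog_arm(linear=[[1.5,0,0],[0,0,0]], roll=[0,0])

```text
clock: 32.03
ee_pos: [0.5377, -0.2172, 0.1668]
eef_rot: [0.039, 0.706, 0.039, -0.706]
ft_force: [0.2, -0.2, -1.6]
gripper_width: 0.0419
```

jog_arm(linear=[[0,0,0],[0,0,0],[0,0,0],[0,0,0],[0,0,0],[0,0,0],[0,0,0],[0,0,0]], roll=[0,0,0,0,0,0,0,0], hand=-0.3)

```text
clock: 32.7
ee_pos: [0.5376, -0.2172, 0.1666]
eef_rot: [0.039, 0.706, 0.039, -0.706]
ft_force: [-0.7, 0.6, -0.3]
gripper_width: 0.057
```

jog_arm(linear=[[-20,0,0],[-35,0,0],[-40,0,0],[-40,0,0],[-40,0,0],[-15,0,20],[0,-40,0],[0,-40,0],[0,-40,0],[0,-40,0],[0,-40,0],[0,-40,0]], roll=[0,0,0,0,0,0,0,0,0,0,0,0])

```text
clock: 33.7
ee_pos: [0.4907, 0.0208, 0.3569]
eef_rot: [0.038, 0.706, 0.039, -0.706]
ft_force: [0.8, 0.2, -0.9]
gripper_width: 0.0568
```

Run:
```python
from held import *
st(); s=cap(bot,"side"); crop(s,"s24",225,100,455,300,3); t=cap(bot,"top"); crop(t,"t24",130,60,360,260,3)
go([.571,.322,.2],18.3)
```

```text
t 33.70 p [490.7  20.8 356.9] psi -83.7 F [ 0.8  0.2 -0.9] w 56.8 port [ 80.6 242.9 165.6] H [-29.  242.9 356.9]
roll total -1.770: 15 x -0.1180 | lin total [156.3, 169.0, -255.3] : 7 x [22.3, 24.1, -36.5]
```

View pics/s24.png

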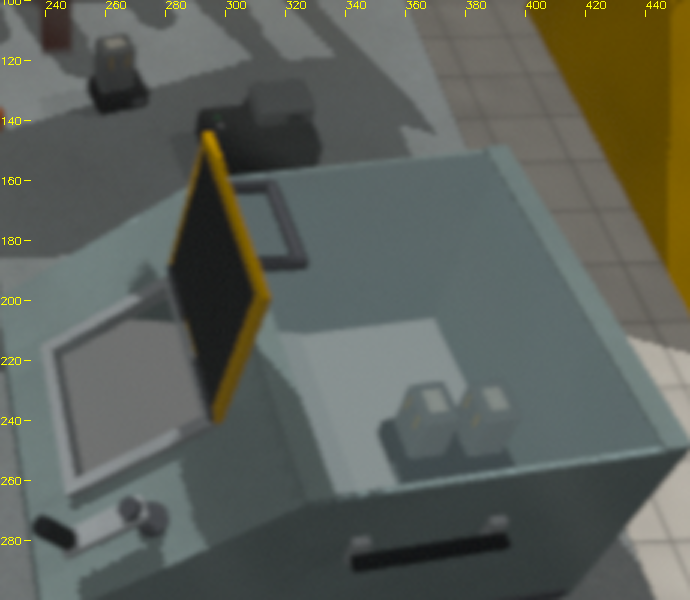

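View pics/t24.png

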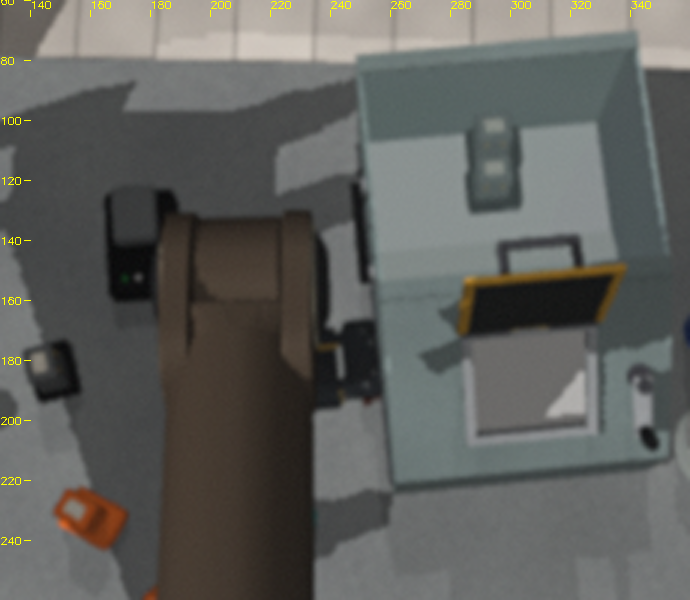

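jog_arm(linear=[[0,0,0],[0,0,0],[0,0,0],[0,0,0],[0,0,0],[0,0,0],[0,0,0],[0,0,0],[0,0,0],[0,0,0],[0,0,0],[0,0,0]], roll=[-0.12,-0.12,-0.12,-0.12,-0.12,-0.12,-0.12,-0.12,-0.12,-0.12,-0.12,-0.12], hand=-0.45)

```text
clock: 34.8
ee_pos: [0.4914, 0.0185, 0.3566]
eef_rot: [0.496, 0.504, 0.496, -0.504]
ft_force: [-0.5, -0.2, -0.3]
gripper_width: 0.064
```

jog_arm(linear=[[0,0,0],[0,0,0],[0,0,0],[20,24,-36],[20,24,-36],[20,24,-36],[20,24,-36],[20,24,-36],[20,24,-36],[20,24,-36],[0,0,0],[0,0,0]], roll=[-0.12,-0.12,-0.09,0,0,0,0,0,0,0,0,0])

```text
clock: 35.8
ee_pos: [0.5636, 0.2754, 0.2318]
eef_rot: [0.572, 0.415, 0.572, -0.417]
ft_force: [0.7, -0.6, 1.5]
gripper_width: 0.0634
```

Run:
```python
from held import *
st(); s=cap(bot,"side"); crop(s,"s25",190,40,330,180,5)
go([.571,.3225,.079],18.3)
```

```text
t 35.80 p [563.6 275.4 231.8] psi 17.9 F [ 0.7 -0.6  1.5] w 63.4 port [ 90.8 488.    5.7] H [ 71.1 488.  231.8]
roll total -0.010: 1 x -0.0098 | lin total [154.3, 21.8, -44.7] : 4 x [38.6, 5.5, -11.2]
```

View pics/s25.png

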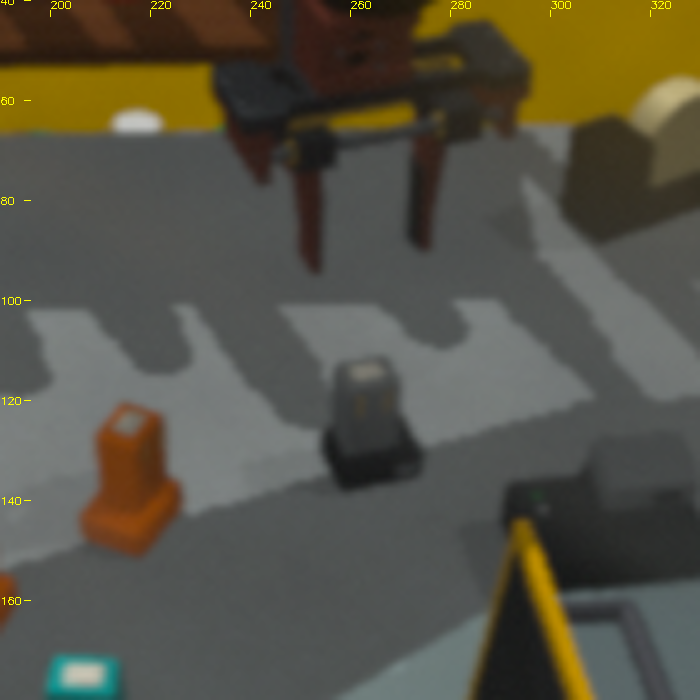

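jog_arm(linear=[[20,11,-22],[20,11,-23],[0,0,0],[0,0,0]], roll=[-0.01,0,0,0])

```text
clock: 36.18
ee_pos: [0.5711, 0.3227, 0.1939]
eef_rot: [0.573, 0.414, 0.573, -0.415]
ft_force: [-0.8, -0.7, -0.3]
gripper_width: 0.0637
```

Run:
```python
from held import *
st(); 
go([.571,.3225,.079],18.3)
```

```text
t 36.18 p [571.1 322.7 193.9] psi 18.3 F [-0.8 -0.7 -0.3] w 63.7 port [ 79.4 534.3 -32.5] H [ 83.7 534.3 193.9]
roll total -0.000: 1 x -0.0001 | lin total [114.9, -0.1, 0.2] : 3 x [38.3, -0.0, 0.1]
```

jog_arm(linear=[[30,0,0],[30,0,0],[30,0,0],[15,0,0],[9,0,0],[0,0,0],[0,0,0]], roll=[0,0,0,0,0,0,0])

```text
clock: 36.77
ee_pos: [0.5725, 0.3222, 0.0819]
eef_rot: [0.573, 0.415, 0.572, -0.414]
ft_force: [0.6, 0.0, 0.8]
gripper_width: 0.0635
```

Run:
```python
from held import *
st(); s=cap(bot,"side"); crop(s,"s26",210,60,310,150,6)
```

```text
t 36.77 p [572.5 322.2  81.9] psi 18.2 F [0.6 0.  0.8] w 63.5 port [  16.3  533.6 -125.1] H [ 85.  533.6  81.9]
```

View pics/s26.png

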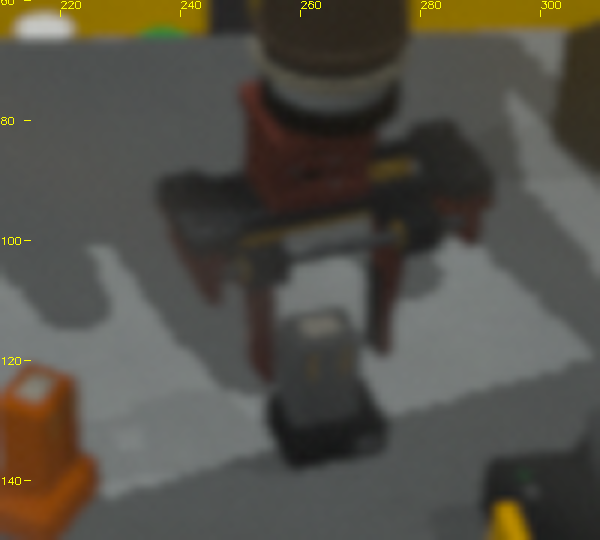

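jog_arm(linear=[[2.5,0,0],[0,0,0],[0,0,0],[0,0,0],[0,0,0],[0,0,0]], roll=[0,0,0,0,0,0], hand=1, force=25)

```text
clock: 37.32
ee_pos: [0.5716, 0.3236, 0.0784]
eef_rot: [0.573, 0.415, 0.573, -0.414]
ft_force: [0.2, 0.2, 4.3]
gripper_width: 0.0424
```

jog_arm(linear=[[-10,0,0],[-30,0,0],[-40,0,0],[-40,0,0],[-40,0,0],[-40,0,0],[-40,0,0],[-40,0,0],[0,0,0]], roll=[0,0,0,0,0,0,0,0,0])

```text
clock: 38.07
ee_pos: [0.5736, 0.3233, 0.3669]
eef_rot: [0.574, 0.418, 0.571, -0.411]
ft_force: [0.4, -0.5, -0.4]
gripper_width: 0.0422
```

Run:
```python
from m import *
st(); go(portH(-32,3,360),-83.6)
```

```text
t 38.07 p [573.6 323.3 366.9] psi 18.2 F [ 0.4 -0.5 -0.4] w 42.2 port [180.8 534.6 107.7] H [ 86.3 534.6 366.9]
roll total 1.777: 15 x 0.1185 | lin total [6.9, 531.2, 119.8] : 14 x [0.5, 37.9, 8.6]
```

jog_arm(linear=[[0,0,0],[0,0,0],[0,0,0],[0,0,0],[0,0,0],[0,0,0],[0,0,0],[0,0,0],[0,0,0],[0,0,0],[0,0,0],[0,0,0]], roll=[0.12,0.12,0.12,0.12,0.12,0.12,0.12,0.12,0.12,0.12,0.12,0.12])

```text
clock: 39.07
ee_pos: [0.5709, 0.3231, 0.3576]
eef_rot: [-0.156, -0.689, -0.156, 0.69]
ft_force: [0.2, 0.2, -1.4]
gripper_width: 0.0424
```

jog_arm(linear=[[0,0,0],[0,0,0],[0,0,0],[0,37,20],[0,37,20],[0,37,20],[0,37,20],[0,37,20],[0,37,20],[0,37,0],[0,37,0],[0,37,0]], roll=[0.12,0.12,0.095,0,0,0,0,0,0,0,0,0])

```text
clock: 40.07
ee_pos: [0.4903, -0.0198, 0.3579]
eef_rot: [0.04, 0.706, 0.043, -0.706]
ft_force: [0.3, -0.1, -2.2]
gripper_width: 0.0418
```

Run:
```python
from m import *
st(); go(portH(-32,3,360),-83.6)
```

```text
t 40.07 p [490.3 -19.8 357.9] psi -83.3 F [ 0.3 -0.1 -2.2] w 41.8 port [ 77.2 202.6 169.3] H [-33.9 202.6 357.9]
roll total 0.006: 1 x 0.0058 | lin total [-2.1, 199.6, -1.3] : 5 x [-0.4, 39.9, -0.3]
```

jog_arm(linear=[[0,38,0],[0,38,0],[0,38,0],[0,38,0],[0,38,0],[0,0,0],[0,0,0]], roll=[0.005,0,0,0,0,0,0])

```text
clock: 40.65
ee_pos: [0.5102, -0.2121, 0.3577]
eef_rot: [-0.036, -0.706, -0.036, 0.706]
ft_force: [-0.6, 1.1, -2.4]
gripper_width: 0.0415
```

Run:
```python
from held import *
st(); go(portH(-8,3,300),-83.6)
hov("side","h8",200,50,330,240,4)
```

```text
t 40.65 p [ 510.2 -212.1  357.7] psi -84.2 F [-0.6  1.1 -2.4] w 41.5 port [ 76.2   9.3 169.7] H [-35.    9.3 357.7]
roll total -0.010: 1 x -0.0104 | lin total [57.7, 6.3, -26.9] : 2 x [28.9, 3.2, -13.5]
```

View pics/h8.png

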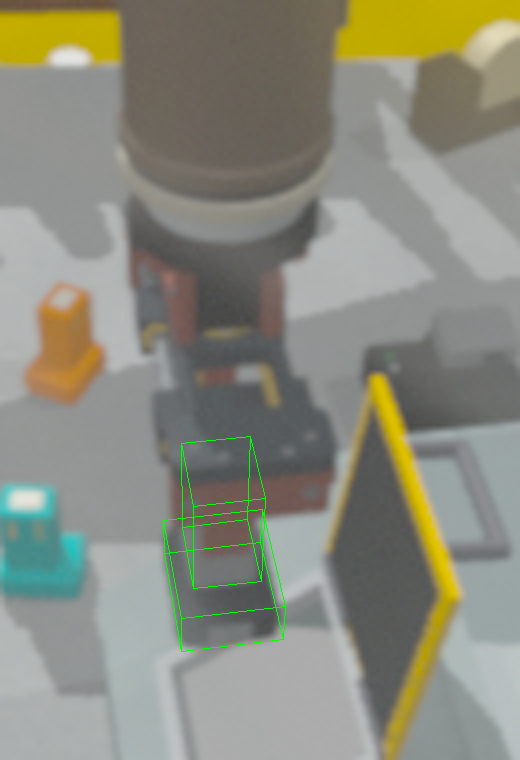

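jog_arm(linear=[[19,2,-9],[19,2,-9],[20,2,-9],[20,0,0],[20,0,0],[20,0,0],[18,0,0],[0,0,0],[0,0,0]], roll=[0,0,0,0,0,0,0,0,0])

```text
clock: 41.45
ee_pos: [0.5399, -0.2084, 0.2215]
eef_rot: [-0.04, -0.705, -0.04, 0.707]
ft_force: [-0.3, -0.1, -1.3]
gripper_width: 0.042
```

Run:
```python
from held import *
st(); go(portH(-8,3,168),-83.6)
hov("side","h9",210,120,330,270,5)
```

```text
t 41.45 p [ 539.9 -208.4  221.5] psi -83.5 F [-0.3 -0.1 -1.3] w 42.0 port [22.5  9.7 41. ] H [ -5.1   9.7 221.5]
roll total 0.001: 1 x 0.0014 | lin total [53.5, 6.7, 2.9] : 2 x [26.7, 3.4, 1.5]
```

View pics/h9.png

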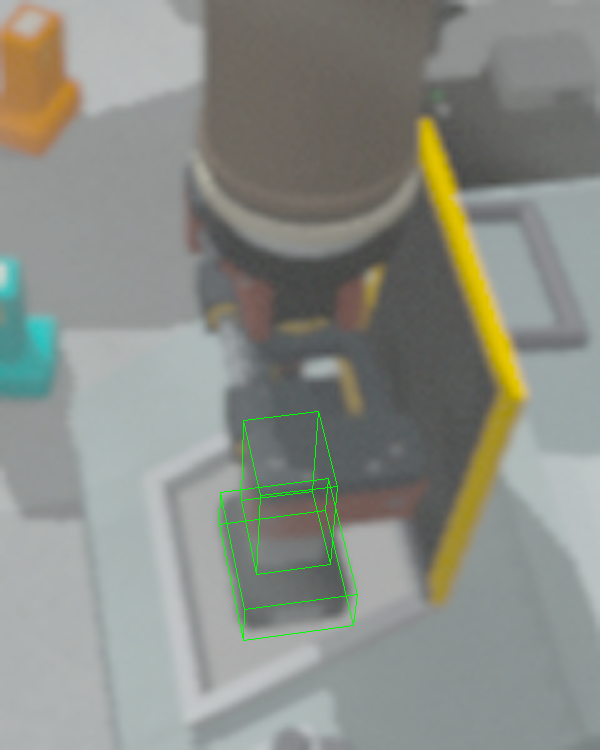

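jog_arm(linear=[[10,6,3],[12,0,0],[12,0,0],[10,0,0],[6,0,0],[4,0,0],[0,0,0],[0,0,0]], roll=[0,0,0,0,0,0,0,0])

```text
clock: 42.17
ee_pos: [0.5373, -0.2174, 0.1677]
eef_rot: [-0.039, -0.706, -0.039, 0.706]
ft_force: [1.0, -0.7, -2.2]
gripper_width: 0.0418
```

Run:
```python
from held import *
st()
```

```text
t 42.17 p [ 537.3 -217.4  167.7] psi -83.7 F [ 1.  -0.7 -2.2] w 41.8 port [-11.3   1.   -1.1] H [ -8.6   1.  167.7]
```

jog_arm(linear=[[1.5,0,0],[0,0,0]], roll=[0,0])

```text
clock: 42.33
ee_pos: [0.5375, -0.2173, 0.1665]
eef_rot: [0.039, 0.706, 0.039, -0.706]
ft_force: [0.4, 0.5, -1.5]
gripper_width: 0.0419
```

jog_arm(linear=[[0,0,0],[0,0,0],[0,0,0],[0,0,0],[0,0,0],[0,0,0],[0,0,0],[0,0,0]], roll=[0,0,0,0,0,0,0,0], hand=-0.3)

```text
clock: 43.0
ee_pos: [0.5373, -0.2172, 0.1663]
eef_rot: [0.039, 0.706, 0.039, -0.706]
ft_force: [0.6, -0.1, 0.1]
gripper_width: 0.0571
```

jog_arm(linear=[[-20,0,0],[-35,0,0],[-40,0,0],[-40,0,0],[-40,0,0],[-15,0,20],[0,-40,0],[0,-40,0],[0,-40,0],[0,-40,0],[0,-40,0],[0,-40,0]], roll=[0,0,0,0,0,0,0,0,0,0,0,0])

```text
clock: 44.0
ee_pos: [0.4905, 0.0207, 0.3562]
eef_rot: [0.038, 0.706, 0.039, -0.706]
ft_force: [1.1, 0.1, -1.3]
gripper_width: 0.0568
```

Run:
```python
from held import *
st(); s=cap(bot,"side","s30"); t=cap(bot,"top","t30")
```

```text
t 44.00 p [490.5  20.7 356.2] psi -83.7 F [ 1.1  0.1 -1.3] w 56.8 port [ 80.  242.9 165.2] H [-29.3 242.9 356.2]
```

View pics/s30.png

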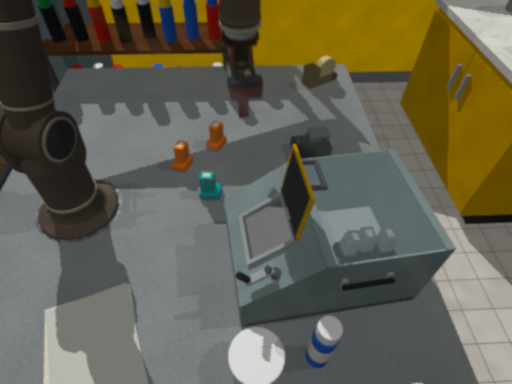

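View pics/t30.png

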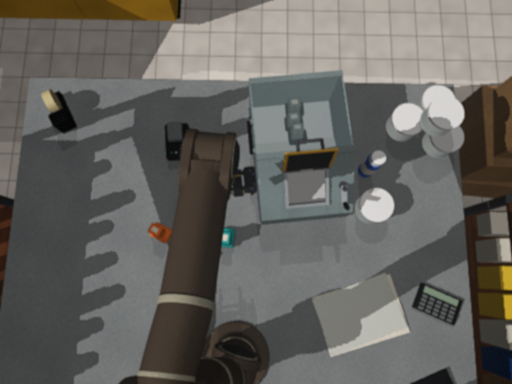

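Run:
```python
import cv2
im=cv2.imread("pics/t0.png") if 0 else cv2.imread("pics/top0.png")
a=cv2.resize(im[260:384,250:500],None,fx=3,fy=3); b=cv2.resize(im[70:240,340:500],None,fx=3,fy=3)
cv2.imwrite("pics/x1.png",(255*(a/255.)**.5).astype('uint8')); cv2.imwrite("pics/x2.png",(255*(b/255.)**.5).astype('uint8'))
```

```text
(no output)
```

View pics/x1.png

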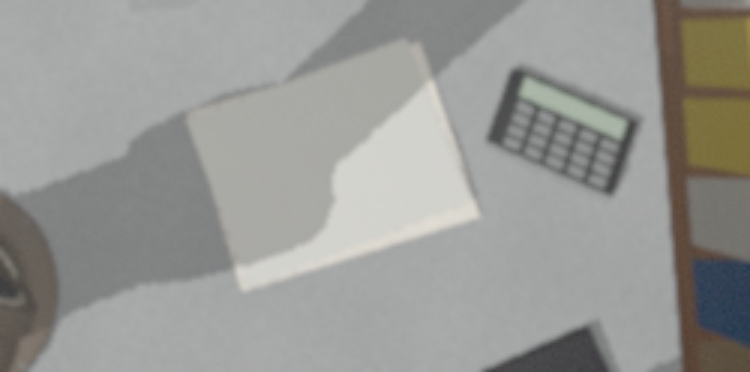

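View pics/x2.png

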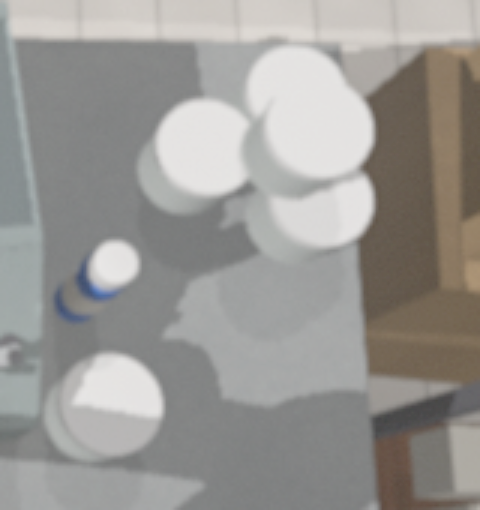

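jog_arm(linear=[[-40,0,0],[-40,0,0],[-15,0,0],[0,0,0],[0,0,0],[0,0,0],[0,0,0],[0,0,0],[0,0,0],[0,0,0],[0,0,0],[0,0,0]], roll=[0,0,0,-0.12,-0.12,-0.12,-0.12,-0.12,-0.12,-0.12,-0.12,-0.12], hand=0.45)

```text
clock: 45.1
ee_pos: [0.4911, 0.0183, 0.4513]
eef_rot: [0.398, 0.585, 0.398, -0.585]
ft_force: [-0.0, 0.5, -0.6]
gripper_width: 0.0241
```

jog_arm(linear=[[0,0,0],[0,0,0],[0,0,0],[0,0,0],[0,0,0],[0,0,0]], roll=[-0.12,-0.12,-0.12,-0.12,-0.015,0])

```text
clock: 45.6
ee_pos: [0.4911, 0.0185, 0.4513]
eef_rot: [0.527, 0.472, 0.527, -0.471]
ft_force: [-0.4, 0.2, -0.1]
gripper_width: 0.0245
```

Run:
```python
from held import *
st(); go([.640,-.198,.45],6.6)
```

```text
t 45.60 p [491.1  18.5 451.3] psi 6.3 F [-0.4  0.2 -0.1] w 24.5 port [134.8 240.5 242.9] H [-28.9 240.5 451.3]
roll total -0.004: 1 x -0.0044 | lin total [1.3, 123.0, 232.1] : 6 x [0.2, 20.5, 38.7]
```

jog_arm(linear=[[0,18,33],[0,18,33],[0,18,33],[0,18,33],[0,18,33],[0,18,33],[0,15,34],[0,0,0],[0,0,0]], roll=[0,0,0,0,0,0,0,0,0])

```text
clock: 46.35
ee_pos: [0.6393, -0.2011, 0.4499]
eef_rot: [0.525, 0.472, 0.526, -0.474]
ft_force: [0.2, 0.2, -0.1]
gripper_width: 0.0242
```

Run:
```python
from held import *
st(); go([.640,-.198,.353],6.6); s=cap(bot,"side"); crop(s,"s31",250,30,400,200,4)
```

```text
t 46.35 p [ 639.3 -201.1  449.9] psi 6.0 F [ 0.2  0.2 -0.1] w 24.2 port [235.1   6.1 171. ] H [ 94.5   6.1 449.9]
roll total -0.010: 1 x -0.0103 | lin total [96.9, 1.1, -3.0] : 3 x [32.3, 0.4, -1.0]
```

View pics/s31.png

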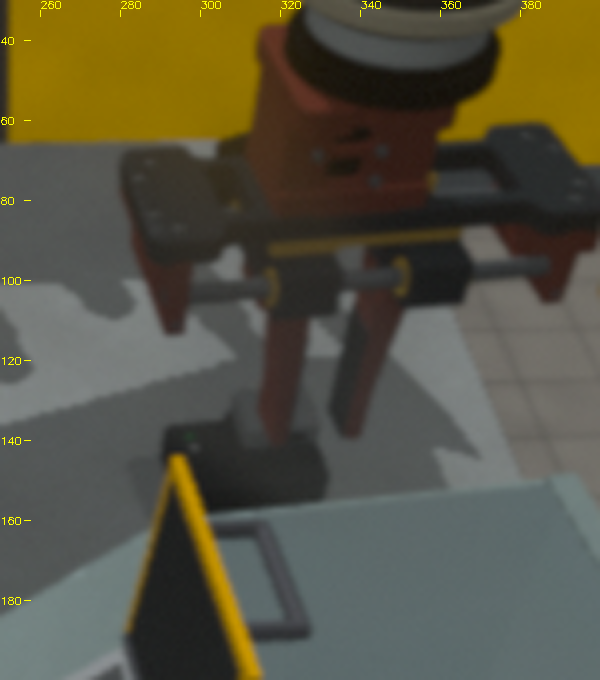

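jog_arm(linear=[[25,1,-2],[25,0,0],[20,0,0],[15,0,0],[12,0,0],[0,0,0],[0,0,0]], roll=[-0.01,0,0,0,0,0,0])

```text
clock: 46.98
ee_pos: [0.6407, -0.1936, 0.3548]
eef_rot: [0.53, 0.468, 0.53, -0.467]
ft_force: [-0.6, 0.1, -0.0]
gripper_width: 0.024
```

Run:
```python
from held import *
st(); s=cap(bot,"side"); crop(s,"s32",250,80,370,220,5)
```

```text
t 46.98 p [ 640.7 -193.6  354.8] psi 7.2 F [-0.6  0.1 -0. ] w 24.0 port [182.4  13.4  91.8] H [ 96.8  13.4 354.8]
```

View pics/s32.png

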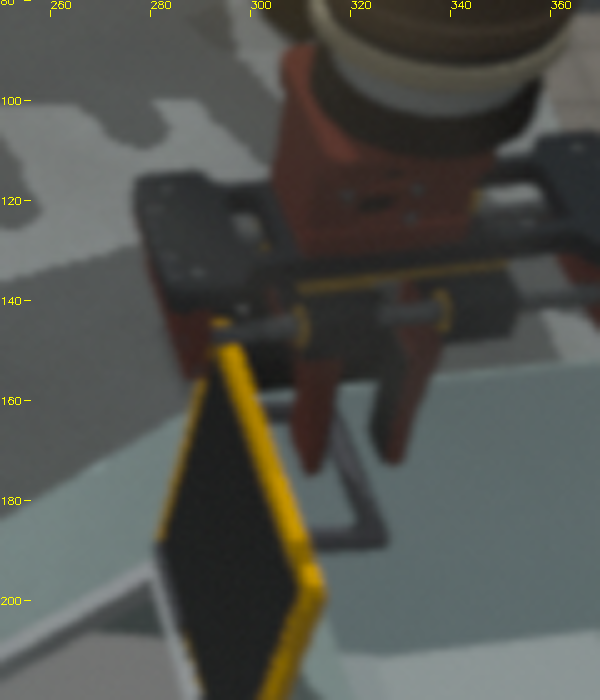

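jog_arm(linear=[[3,0,0],[0,0,0],[0,0,0],[0,0,0],[0,0,0]], roll=[0,0,0,0,0], hand=1, force=25)

```text
clock: 47.45
ee_pos: [0.6391, -0.1956, 0.3518]
eef_rot: [0.529, 0.468, 0.53, -0.469]
ft_force: [-5.9, 1.7, 2.4]
gripper_width: 0.0092
```

jog_arm(linear=[[-3,-11,0],[-3,-12,0],[-1,-12,0],[-1,-12,0],[1,-12.5,0],[1.5,-12,0],[3.5,-12,0],[3.5,-12,0],[5.5,-11,0],[6,-11,0],[7.5,-10,0],[7.5,-9.5,0]], roll=[0,0,0,0,0,0,0,0,0,0,0,0])

```text
clock: 48.45
ee_pos: [0.5022, -0.2113, 0.3242]
eef_rot: [0.528, 0.469, 0.532, -0.467]
ft_force: [-7.6, 7.0, 9.0]
gripper_width: 0.0096
```

Run:
```python
from held import *
st(); s=cap(bot,"side"); crop(s,"s33",210,80,350,260,4)
```

```text
t 48.45 p [ 502.2 -211.3  324.2] psi 7.1 F [-7.6  7.   9. ] w 9.6 port [ 50.5  10.9 146.8] H [-42.9  10.9 324.2]
```

View pics/s33.png

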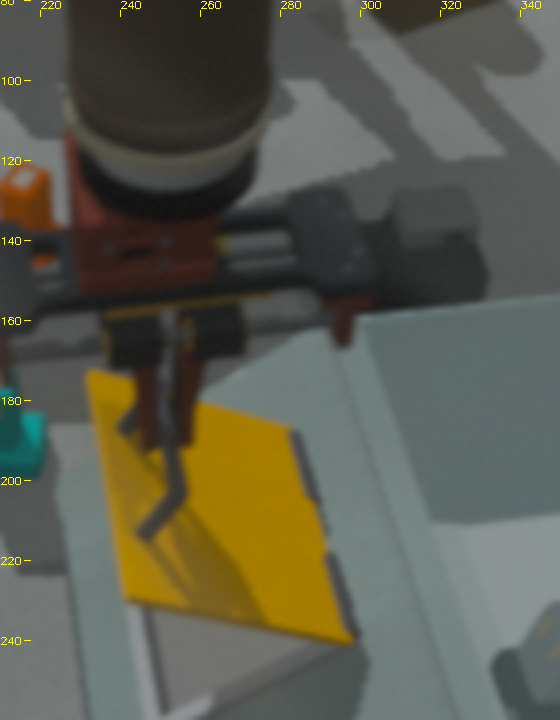

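jog_arm(linear=[[9,-8,0],[9.5,-8,0],[10.5,-6.5,0],[11,-6,0],[11.5,-4,0],[12,-4,0],[12,-2,0],[12,-2,0],[12.5,0.5,0],[12.5,0.5,0],[0,0,0]], roll=[0,0,0,0,0,0,0,0,0,0,0])

```text
clock: 49.42
ee_pos: [0.4639, -0.2158, 0.2089]
eef_rot: [0.528, 0.468, 0.531, -0.468]
ft_force: [-2.9, 5.0, -3.8]
gripper_width: 0.0092
```

Run:
```python
from held import *
st(); go(portH(-77,7.5,187.5))
```

```text
t 49.42 p [ 463.9 -215.8  208.9] psi 7.1 F [-2.9  5.  -3.8] w 9.2 port [-47.2  10.6  74.4] H [-81.4  10.6 208.9]
roll total -0.000: 1 x -0.0000 | lin total [21.4, 4.4, 3.2] : 1 x [21.4, 4.4, 3.2]
```

jog_arm(linear=[[10,2,0],[10,2.5,0],[1,0,0],[0,0,0]], roll=[0,0,0,0])

```text
clock: 49.75
ee_pos: [0.4682, -0.2155, 0.1892]
eef_rot: [0.528, 0.468, 0.532, -0.468]
ft_force: [-3.9, 4.1, -5.2]
gripper_width: 0.0092
```

Run:
```python
from held import *
st(); s=cap(bot,"side"); crop(s,"s34",205,120,325,280,4)
```

```text
t 49.75 p [ 468.2 -215.5  189.2] psi 7.1 F [-3.9  4.1 -5.2] w 9.2 port [-55.   10.5  55.9] H [-77.1  10.5 189.2]
```

View pics/s34.png

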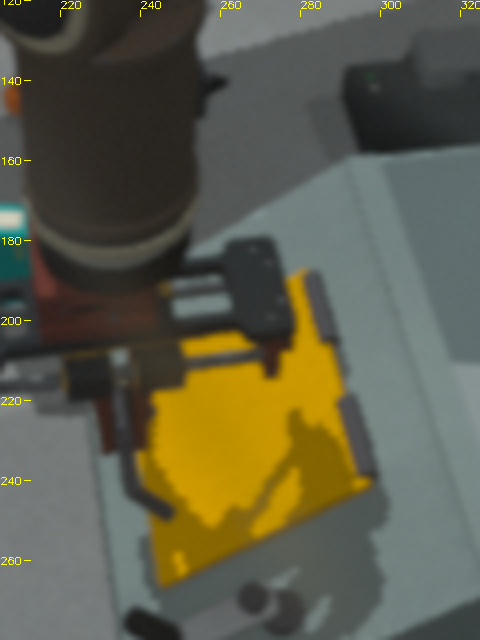

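jog_arm(linear=[[2,0,0],[0,0,0],[0,0,0]], roll=[0,0,0])

```text
clock: 50.05
ee_pos: [0.4683, -0.2155, 0.1888]
eef_rot: [0.528, 0.469, 0.532, -0.468]
ft_force: [-9.8, 8.3, 12.6]
gripper_width: 0.0098
```

jog_arm(linear=[[0,0,0],[0,0,0],[0,0,0],[0,0,0],[0,0,0],[0,0,0],[0,0,0],[0,0,0]], roll=[0,0,0,0,0,0,0,0], hand=0.4)

```text
clock: 50.72
ee_pos: [0.4699, -0.2166, 0.1878]
eef_rot: [0.53, 0.468, 0.53, -0.468]
ft_force: [-0.1, 0.6, 0.5]
gripper_width: 0.0264
```

jog_arm(linear=[[-15,0,0],[-30,0,0],[-40,0,0],[-40,0,0],[0,0,-40],[0,0,-40],[0,0,-40],[0,0,-40],[0,0,0]], roll=[0,0,0,0,0,0,0,0,0])

```text
clock: 51.47
ee_pos: [0.4522, -0.0617, 0.3128]
eef_rot: [0.532, 0.465, 0.534, -0.464]
ft_force: [-0.2, -0.5, -0.3]
gripper_width: 0.0263
```

Run:
```python
from held import *
st(); s=cap(bot,"side"); crop(s,"s35",215,140,345,300,4); t=cap(bot,"top"); crop(t,"t35",240,130,370,240,5)
```

```text
t 51.47 p [452.2 -61.7 312.8] psi 7.9 F [-0.2 -0.5 -0.3] w 26.3 port [ 16.6 165.1 156.6] H [-76.3 165.1 312.8]
```

View pics/s35.png

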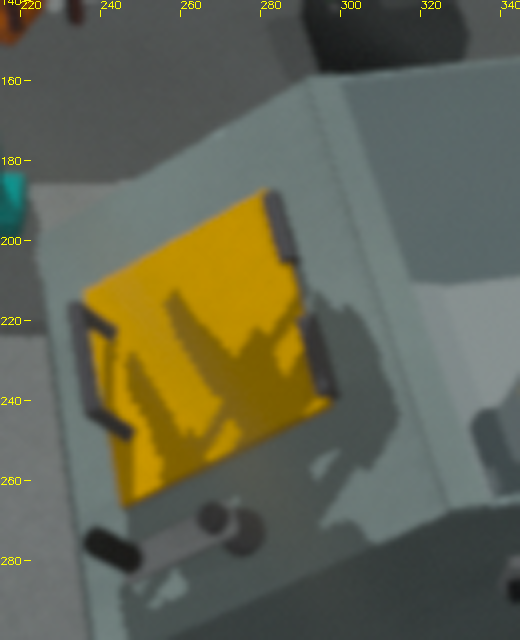

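```bash
cat >> latch.py <<'E'
def wr(th,mx,my):
    c,s=np.cos(th),np.sin(th)
    C=toH(port(-5-52*s,-115+52*c,46))
    return portH(C[0]-mx*c-3*s,C[1]-my*s,C[2]+19)
E
python3 - <<'E'
from latch import *
t=cap(bot,"top"); print(ray(t,376,158,.18),ray(t,375,203,.085))
st()
pts=[portH(-77,-150,260),portH(-77,-145,200)]
for th,mx,my in [(90,27,22),(75,27,23),(60,28,24),(45,28,25),(30,28,24),(15,27.5,20),(0,27,0),(-3,27,0)]: pts.append(wr(np.radians(th),mx,my))
p,_=go(pts[0],-83.7); 
for q in pts[1:]: print(toH(q),tool(q-p,-83.7).tolist()); p=q
E
```

```text
[ 0.63716389 -0.44054966  0.18      ] [ 0.50790638 -0.45942578  0.085     ]
t 51.62 p [452.3 -70.7 313.4] psi 7.3 F [-0.2 -0.1  0.5] w 26.4 port [ 16.1 156.1 157.7] H [-77.2 156.1 313.4]
roll total 1.588: 14 x 0.1134 | lin total [53.4, 306.2, 0.1] : 8 x [6.7, 38.3, 0.0]
[ -77. -145.  200.] [60.0, -5.0, -0.0]
[ -76.1 -137.   199. ] [1.0, -8.0, -0.9]
[ -81.5 -123.7  200. ] [-1.0, -13.3, 5.4]
[ -84.  -109.8  203. ] [-3.0, -13.9, 2.5]
[-82.5 -95.9 207.7] [-4.7, -13.9, -1.5]
[-77.5 -82.  213.9] [-6.2, -13.9, -5.0]
[-68.8 -70.  221.1] [-7.2, -12.0, -8.7]
[-57.5 -63.  228.8] [-7.7, -7.0, -11.3]
[-55.1 -63.1 230.4] [-1.6, 0.1, -2.4]
```

jog_arm(linear=[[0,0,0],[0,0,0],[0,0,0],[0,0,0],[0,0,0],[0,0,0],[0,0,0],[0,0,0],[0,0,0],[0,0,0],[0,0,0],[0,0,0]], roll=[0.12,0.12,0.12,0.12,0.12,0.12,0.12,0.12,0.12,0.12,0.12,0.12], hand=1)

```text
clock: 52.62
ee_pos: [0.4519, -0.0745, 0.3134]
eef_rot: [0.086, 0.702, 0.085, -0.702]
ft_force: [0.1, 0.1, 0.1]
gripper_width: 0.0005
```

jog_arm(linear=[[0,0,0],[0,0,0],[0,38,0],[0,38,0],[0,38,0],[0,38,0],[0,38,0],[0,38,0],[0,38,0],[0,38,0],[0,0,0],[0,0,0]], roll=[0.12,0.028,0,0,0,0,0,0,0,0,0,0])

```text
clock: 53.62
ee_pos: [0.4788, -0.3599, 0.3138]
eef_rot: [-0.035, -0.706, -0.032, 0.707]
ft_force: [-0.0, 1.2, -0.5]
gripper_width: 0.0002
```

Run:
```python
from latch import *
st(); go(portH(-77,-147,200),-83.7)
```

```text
t 53.62 p [ 478.8 -359.9  313.8] psi -84.6 F [-0.   1.2 -0.5] w 0.2 port [  12.3 -134.3  160.9] H [ -82.2 -134.3  313.8]
roll total -0.015: 1 x -0.0152 | lin total [113.8, 12.8, -5.2] : 3 x [37.9, 4.3, -1.7]
```

jog_arm(linear=[[10,13,-5],[25,0,0],[25,0,0],[20,0,0],[0,0,0]], roll=[-0.014,0,0,0,0])

```text
clock: 54.03
ee_pos: [0.4876, -0.3642, 0.2306]
eef_rot: [-0.041, -0.704, -0.043, 0.707]
ft_force: [-0.6, 0.3, 0.8]
gripper_width: 0.0005
```

Run:
```python
from latch import *
st(); go(portH(-77,-147,200),-83.7)
s=cap(bot,"side"); crop(s,"s36",205,140,345,320,4)
```

```text
t 54.03 p [ 487.6 -364.2  230.6] psi -83.1 F [-0.6  0.3  0.8] w 0.5 port [ -28.8 -139.5   88. ] H [ -74.  -139.5  230.6]
roll total 0.010: 1 x 0.0099 | lin total [30.6, 7.5, 3.0] : 1 x [30.6, 7.5, 3.0]
```

View pics/s36.png

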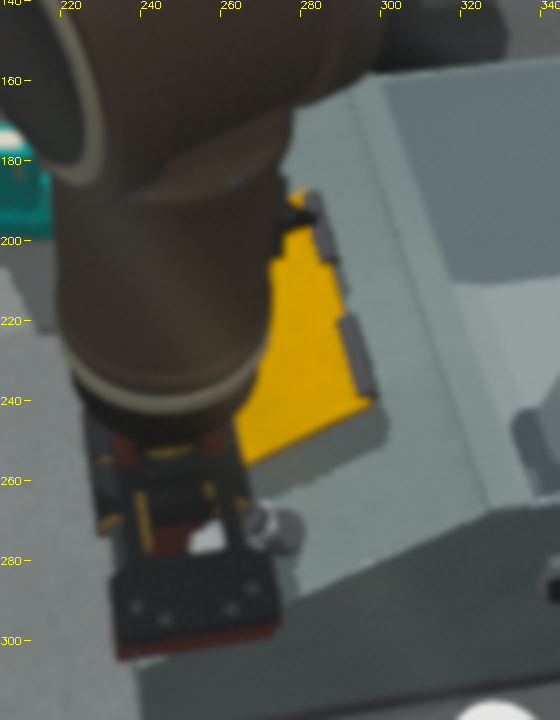

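jog_arm(linear=[[0,8,3],[0,0,0],[15,0,0],[15,0,0],[0,0,0],[0,0,0]], roll=[0.01,0,0,0,0,0])

```text
clock: 54.58
ee_pos: [0.4871, -0.3746, 0.2054]
eef_rot: [0.039, 0.707, 0.038, -0.706]
ft_force: [0.3, 0.1, 0.4]
gripper_width: 0.0006
```

Run:
```python
from latch import *
st()
p=np.array(bot.observe()["ee_pos"])
for th,mx,my in [(90,27,22),(75,27,23),(60,28,24),(45,28,25),(30,28,24),(15,27.5,20),(0,27,0),(-3,27,0)]:
    q=wr(np.radians(th),mx,my); print(tool(q-p,-83.7).tolist()); p=q
```

```text
t 54.58 p [ 487.1 -374.6  205.4] psi -83.7 F [0.3 0.1 0.4] w 0.6 port [ -44.5 -149.8   68.3] H [ -75.6 -149.8  205.4]
[6.4, -12.8, 0.5]
[-1.0, -13.3, 5.4]
[-3.0, -13.9, 2.5]
[-4.7, -13.9, -1.5]
[-6.2, -13.9, -5.0]
[-7.2, -12.0, -8.7]
[-7.7, -7.0, -11.3]
[-1.6, 0.1, -2.4]
```

jog_arm(linear=[[6,-6,0],[0,-7,0],[-1,-7,3],[0,-6,2],[-2,-7,1.5],[-1,-7,1],[-2.5,-7,-1],[-2.5,-7,-1],[0,0,0]], roll=[0,0,0,0,0,0,0,0,0])

```text
clock: 55.33
ee_pos: [0.4767, -0.3201, 0.2084]
eef_rot: [0.04, 0.707, 0.039, -0.705]
ft_force: [1.2, -0.6, 0.9]
gripper_width: 0.0003
```

Run:
```python
from latch import *
st()
s=cap(bot,"side"); crop(s,"s37",205,140,345,320,4)
```

```text
t 55.33 p [ 476.7 -320.1  208.4] psi -83.6 F [ 1.2 -0.6  0.9] w 0.3 port [-46.4 -94.4  73.3] H [-80.1 -94.4 208.4]
```

View pics/s37.png

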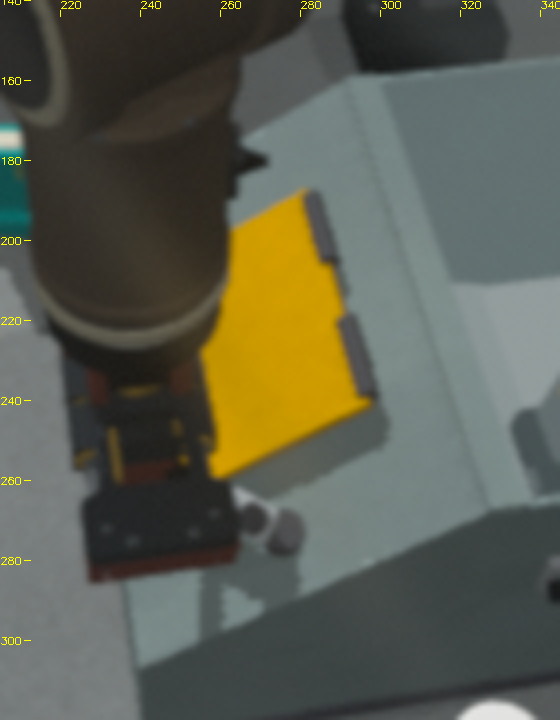

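Latch is turning (its arm now points up-left at (235,263)). Continue.

jog_arm(linear=[[-3,-7,-3],[-3,-6,-4],[-4,-6,-5],[-3.5,-6,-5],[-4,-4,-6],[-4,-3,-6],[0,0,0]], roll=[0,0,0,0,0,0,0])

```text
clock: 55.97
ee_pos: [0.494, -0.2871, 0.2273]
eef_rot: [-0.037, -0.702, -0.038, 0.711]
ft_force: [-20.7, -3.1, 3.2]
gripper_width: 0.0002
```

Run:
```python
from latch import *
st(); print(toH(wr(0,27,0)))
s=cap(bot,"side"); crop(s,"s38",205,140,345,320,4)
```

```text
t 55.97 p [ 494.  -287.1  227.3] psi -83.9 F [-20.7  -3.1   3.2] w 0.2 port [-18.5 -63.6  76.8] H [-59.2 -63.6 227.3]
[-57.5 -63.  228.8]
```

View pics/s38.png

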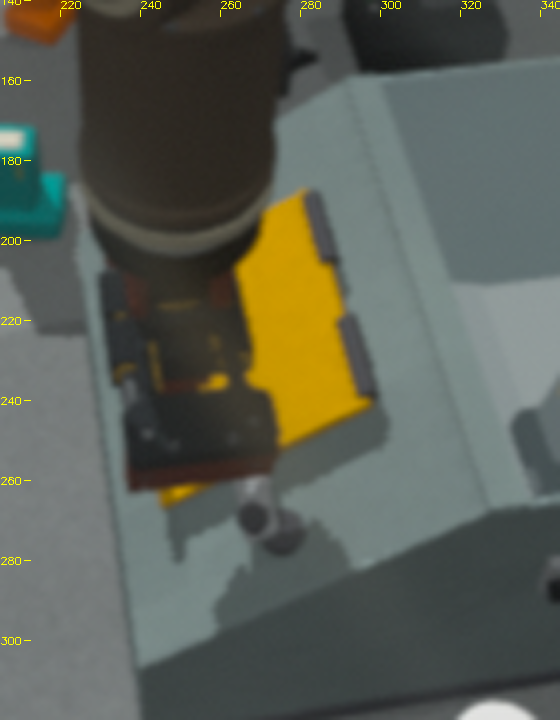

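jog_arm(linear=[[0,0,8],[-30,0,0],[-40,0,0],[-30,0,0],[0,-40,0],[0,-40,0],[0,-40,0],[0,-40,0],[0,-40,0],[0,-40,0],[0,-40,0],[0,0,0]], roll=[0,0,0,0,0,0,0,0,0,0,0,0])

```text
clock: 57.02
ee_pos: [0.4627, -0.0077, 0.3283]
eef_rot: [-0.044, -0.705, -0.046, 0.706]
ft_force: [-0.3, 1.4, -1.8]
gripper_width: 0.0004
```

Run:
```python
from latch import *
st()
s=cap(bot,"side","s39f"); crop(s,"s39",205,140,345,300,4); t=cap(bot,"top","t39")
```

```text
t 57.02 p [462.7  -7.7 328.3] psi -82.7 F [-0.3  1.4 -1.8] w 0.4 port [ 38.9 217.7 160. ] H [-59.9 217.7 328.3]
```

View pics/s39.png

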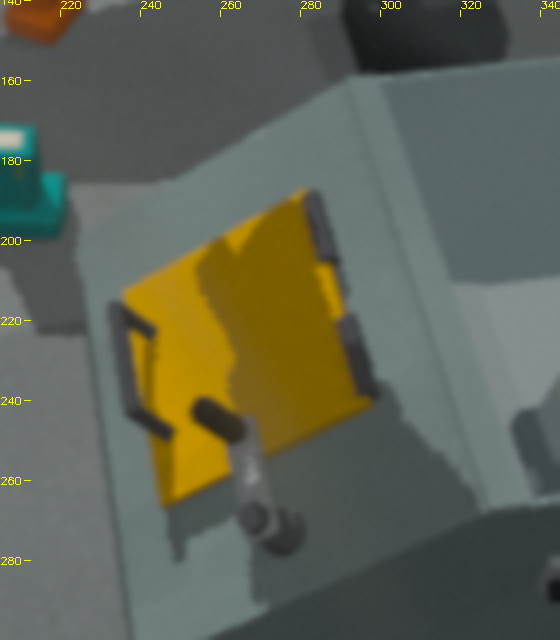

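View pics/t39.png

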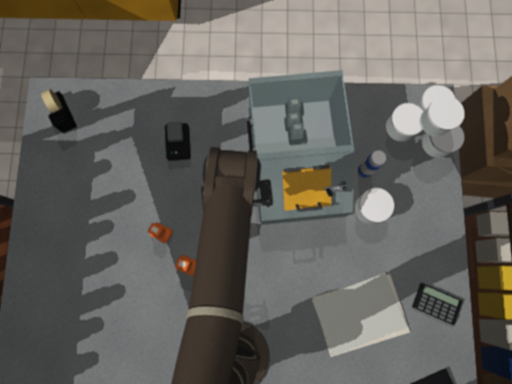

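View pics/s39f.png

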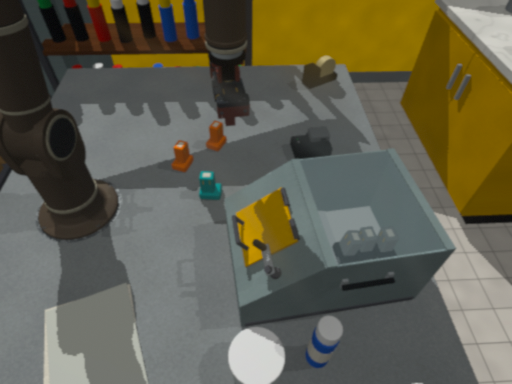

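Run:
```python
from latch import *
s=cap(bot,"side")
for th in (.2,.1,0,-.1): print(th,[proj(s,port(-5-52*np.sin(th),-115+52*np.cos(th),z)).round(1)[0].tolist() for z in(28,46,64)])
```

```text
0.2 [[262.1, 249.6], [257.5, 246.5], [252.7, 243.4]]
0.1 [[264.0, 248.3], [259.4, 245.2], [254.7, 242.0]]
0 [[266.0, 247.2], [261.4, 244.1], [256.7, 240.9]]
-0.1 [[268.0, 246.3], [263.5, 243.2], [258.8, 239.9]]
```

Run:
```python
from station import bot
print(bot.job_done())
```

```text
the job is handed in; nothing more can be done
None
```

All three spent packs on the counter are in the return box, the hatch is shut and the latch is turned back across it. I handed the job in at about 57 s on the robot's clock, with the arm clear of everything.

- **Packs:** I found three, not four. I turned the latch aside, lifted the hatch to about 2.25 rad and let go of it. It stayed up by itself in every picture until I shut it. Each pack went through the port upright and was let go at the chute.
- **Last pictures:** The three packs stand in a row at the back of the box. The hatch looks just as it did before I opened it, and the latch post is over it at about 0 to 0.05 rad. The charger, spray can and screw tub, and the two orange and one turquoise look-alikes, are still in place.
- **Forces:** No contact force showed while the packs passed the port. The highest reading I saw was about 21 N, when the latch reached its stop.
- **Port position:** The camera fit of the port and the position I got when gripping the handle disagreed by about 4 mm. I used the handle-based position. That left about 6 mm between pack and rim by my estimate.
- **Rim:** I had no direct view of the rim's far side during insertion. That nothing touched the rim rests on the force readings and the side pictures.

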